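# Slide a spindle through two pillow blocks

## Task

Take the steel spindle from its V rest and slide it, nose first, through both bearings of the spindle stand, in from the robot's left, until its collar is fully home against the first bearing. Then let go of it, and do not knock over the oil bottle.

Things in the scene. Friction and masses are not known exactly. Their poses are not given: they have to be found in the camera images.
- spindle_grip (a point): Centre of the dark hexagonal grip of the loose steel spindle (0.16 kg): 26 mm across flats, 44 mm long; grasp here, across the two upright flats that face the point's x and -x. y is the spindle's axis, -y points along it to the nose, z is up in the rest. At the start the spindle is level, its axis 55 mm above the table, the nose to the robot's right, give or take 0.25 rad.
- spindle_seat (a point): Centre of the front face of the spindle's round collar (34 mm diameter, 6 mm thick), on its axis, 28 mm from the grip's centre towards the nose; here the 14 mm rod begins. Axes as for the grip. The centre of mass lies about 30 mm from this point towards the nose.
- spindle_tip (a point): The point of the spindle's nose, at the end of the 14 mm rod, 140 mm from the collar's front face; the rod's last 14 mm taper to 5 mm in diameter. Axes as for the grip.
- v_rest: Fixed grey base plate, 60 x 130 x 10 mm, with two dark upright V forks at its ends, 94 mm apart and about 70 mm tall, that open upward. Origin at the middle of its underside on the table; y is along the V's. The spindle's rod lies in the forks, its collar just past the fork on the +y side (robot's left), its grip free beyond.
- spindle_stand: Fixed grey base plate, 100 x 110 x 12 mm, with two aluminium pillow blocks (round housings 50 mm in diameter, on feet) in line along y, 70 mm apart between centres. Each holds a brass bush 24 mm long with a plain bore of 17 mm. The bore axis is level, along y, 65 mm above the table; the blocks' tops are 95 mm above it. Origin at the middle of the underside.
- near_mouth (a point): Centre of the outer end face of the first bearing's brass bush, on the bore axis, at the stand's +y end (robot's left): the spindle goes in here, moving along this point's -y, and its collar stops on this face. Axes as the stand: y along the bores, z up.
- far_exit (a point): Centre of the outer end face of the second bearing's bush, on the bore axis, 94 mm from the near mouth along -y: the spindle's nose comes out here and ends 46 mm beyond. Axes as the stand.
- oil_bottle_mid (a point): Middle of the loose dropper bottle, 38 mm in diameter and 104 mm tall, half-way up; it stands upright on the table to the right of the work. Beyond it, farther from the robot and right of its centre line, stand two fixed pieces of equipment to keep clear of: a sensor stand 320 mm tall (x about 0.63, y about -0.24) and a test box 250 mm tall (x over 0.67, y under 0).

How it is judged:
By the outcome, as a careful person would: the job done as asked, in the order asked, and still so for the second after the job is handed in, with the robot touching nothing.
It also fails if it takes over 48 s, if anything falls off the work surface, if the arm or the gripper's body presses on something with over 40 N, if the wrist force passes 120 N, or if a joint passes its speed limit or range.

## Robot

A 6-joint arm with a two-finger parallel gripper is mounted at the origin on a cart in front of the work surface, level with it; the furniture and walls round the work are solid. World frame = base frame: x ahead of the robot, y to its left, z up, the work surface at z = 0. Lengths are in m, angles in degrees, forces in N, time in s.
With the tool pointing down it reaches from about 0.375 to 0.9 m from the base axis. Payload 3.1 kg.
Tool frame: the origin (TCP) lies midway between the tips of the shut fingers; the grasp point (between the pads) lies bot.hold_point_z behind it (bot.hold_point_z is the distance from the TCP to the grasp point, in m); z points along the fingers, y is the direction in which the jaws open and shut (so a half turn about z gives the same grasp; the last joint's range is limited). The gripper opens to 87 mm and grips with 3 to 60 N. Pads are 19 mm wide; open, the fingers measure 117 mm over their backs; the gripper's body (75 mm by 190 mm) begins 51 mm behind the grasp point.
Start: joints at [-82.878, 30.224, 82.088, -0, 67.689, -10.227], TCP at [0.186, -0.597, 0.223] pointing down, gripper open.
Joint ranges: [-176.69, 176.69], [-43.24, 126.21], [12.49, 139.97], [-82, 262], [0, 151.66], [-163.58, 163.58]. Speed limits (degrees/s): [159.86, 159.86, 180, 180, 180, 180].

## Interface

Orientations are given as a 3x3 rotation matrix whose columns are the frame's x, y, z axes.
In Python, from rig import bot, vision, order gives the robot as it stands. The module is installed in compiled form; this text tells all that it offers.
- The arm moves only by the tool move_arm, never from a script. Its argument "moves" is a list of rows, each an object of numbers: "hand": the finger opening in mm, from 0 to 87; "x", "y", "z": the shift along the tool's x, y, z in units of 25 mm (1.0 is 25 mm); "wx", "wy", "wz": the turn, a rotation vector about the tool's x, y, z in degrees. In form: [{"hand": .., "x": .., "y": .., "z": .., "wx": .., "wy": .., "wz": ..}, ...]. A call has 1 to 20 rows; each row shifts and turns the commanded pose from where the row before left it, along the tool's axes as they then stand; what a row does not reach is not made up. A row lasts 1/10 s, in which the tool goes at most 50 mm and 8.59 degrees, less where a joint would pass 70% of its speed; a pose out of reach is approached as far as the arm can. A call is refused whole if a number of a shift passes 1 or a number of a turn 8.59, either way. A call with a gripper value outside its range is refused whole. The fingers move at their own pace and stop on an object; the grip force is fixed at half the most. Time passes only in rows, so rows that do not move let the fingers close. It gives the time, the measured TCP pose, the force and the opening at its end, in the units of the state.
- bot.read_state(): the state, without advancing time (a new reading comes with each control period).
- vision.capture(name): name is "scene" or "side" or "wrist"; returns a dict with "image" (480x640x3 uint8, red, green, blue), "z_map" (480x640 float32, m along the optical axis (not along the pixel's ray), 0 where there is no reading), "fx", "fy", "cx", "cy" (pixels), "pose" (4x4, takes a point from camera to world coordinates); the wrist camera has in their place "hand_eye" (4x4, takes a point from camera to tool coordinates, whose origin is the TCP and whose axes are the flange's). Camera axes: x right, y down, z forward; pixel columns grow to the right and rows downward; lengths in m; the calibration is good to about 2 mm. A picture is of the moment at which its call begins: read the wrist's pose just before it.
- order.hand_in(): hands the job in, once; it reports no verdict.
The state is a dict: "time_s": time; "joint_positions": joint angles; "qvel": joint speeds; "tau": joint torques, N m; "position": TCP position; "tcp_rot": TCP orientation; "force": force on the tool from outside, world axes, zero at the start; "moment": the same for the moment, N m; "opening": opening from 0.0 (shut) to 1.0 (fully open).
Only numpy, scipy, OpenCV 4.12 (cv2) and the standard library are available. Lean on these libraries where they do the work, as an engineer would, in place of code of your own. Each camera call takes 0.05 s, during which the arm holds its last target.

## Working session

There is one attempt and no reset: what is moved stays moved. The work goes in short steps, Python scripts to look and compute and a tool call to move; the robot and the scene stay as the last step left them, time stands still between calls to the robot, and variables do not carry over. Pictures are saved under pics/ and viewed, and the job is handed in when it is done.

Besides the shell and the picture viewer there is one more tool, called as a command line: name --argument value ..., lists and objects as JSON in quotes. move_arm: Moves the arm, as the interface text tells. Its arguments: {"type":"object","properties":{"moves":{"type":"array"}},"required":["moves"]}

```bash
mkdir -p pics; ls; python3 - <<'E'
from rig import bot,vision,order
import cv2,numpy as np,pickle
s=bot.read_state();print(s,bot.hold_point_z)
for n in ["scene","side","wrist"]:
    c=vision.capture(n);pickle.dump(c,open(f"pics/{n}0.pkl","wb"))
    cv2.imwrite(f"pics/{n}0.png",c["image"][:,:,::-1]);print(n,c["fx"],c["cx"],c["cy"],np.round(c.get("pose",c.get("hand_eye")),3).tolist())
E
```

```text
pics
{'time_s': 0.0, 'joint_positions': array([-8.28786253e+01,  3.02786734e+01,  8.21553510e+01, -5.65021955e-04,
        6.76878415e+01, -1.02266139e+01]), 'qvel': array([ 0.01533163, -0.01163656,  0.05737554, -0.03479995, -0.00620424,
        0.03466913]), 'tau': array([-4.21809646e-04, -4.40043819e+01, -1.76594514e+01,  6.32961025e-02,
        5.82491979e-02, -1.68485476e-04]), 'position': array([ 0.18630131, -0.59583711,  0.2215805 ]), 'tcp_rot': array([[ 9.54510327e-01,  2.98177735e-01, -2.72735470e-04],
       [ 2.98177631e-01, -9.54508067e-01,  2.10942044e-03],
       [ 3.68654003e-04, -2.09478721e-03, -9.99997738e-01]]), 'force': array([-0.32742328, -0.43395875,  0.00595369]), 'moment': array([-0.01679639,  0.01252485, -0.03993863]), 'opening': 1.0045406366887415} 0.0187
scene 564.3897326580154 322.2328357916498 243.13664204986082 [[-0.637, 0.372, -0.675, 1.164], [0.771, 0.314, -0.554, 0.492], [0.006, -0.873, -0.487, 0.528], [0.0, 0.0, 0.0, 1.0]]
side 456.8354064564704 318.61399503349486 234.20114943920123 [[0.98, 0.126, -0.154, 0.651], [0.198, -0.552, 0.81, -0.713], [0.017, -0.825, -0.565, 0.548], [0.0, 0.0, 0.0, 1.0]]
wrist 408.5011770424111 315.38763329934113 238.06238915918667 [[-0.0, -0.961, -0.278, 0.076], [1.0, 0.0, -0.001, -0.001], [0.001, -0.278, 0.961, -0.162], [0.0, 0.0, 0.0, 1.0]]
```

View pics/scene0.png

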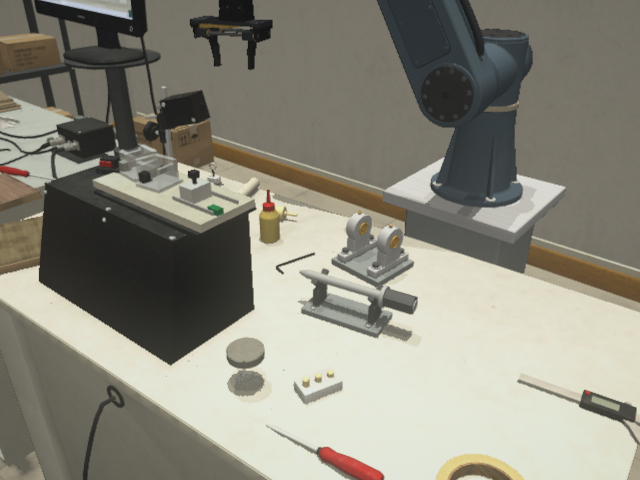

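View pics/side0.png

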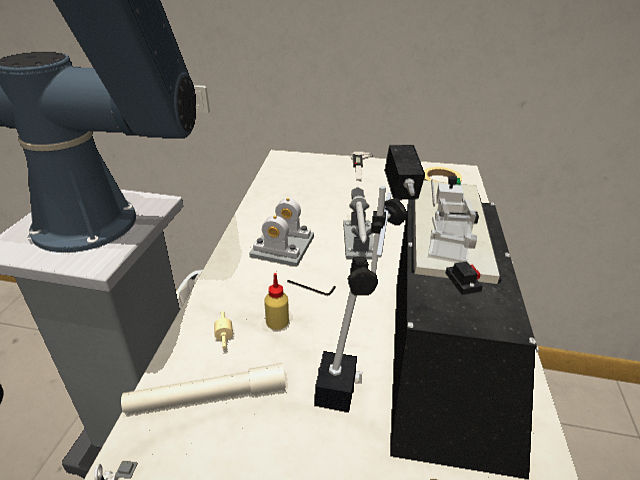

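View pics/wrist0.png

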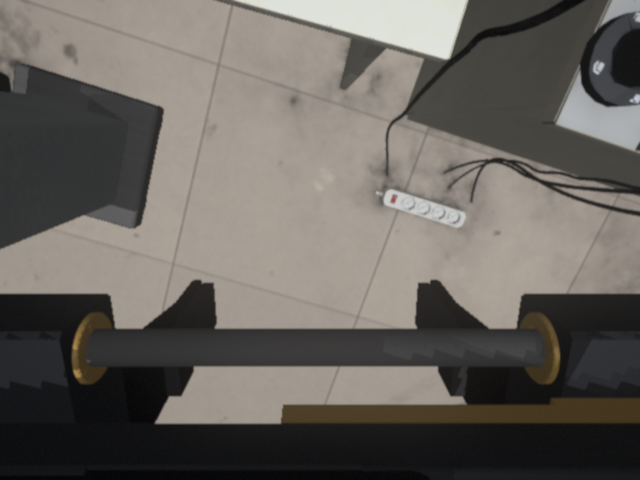

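The scene view shows the spindle in its rest, with the tip near (303,272) and the dark grip near (403,300). The stand is behind it at about (375,250) with brass bores at (355,231) and (397,240). The bottle is at (269,220). I'll localise these with depth.

```bash
cat > h.py <<'E'
import numpy as np,cv2,pickle
def pts(c,T=None):
    T=c["pose"] if T is None else T
    v,u=np.mgrid[0:480,0:640];z=c["z_map"]
    P=np.stack([(u-c["cx"])/c["fx"]*z,(v-c["cy"])/c["fy"]*z,z,np.ones_like(z)],-1)@T.T
    P=P[...,:3];P[z==0]=np.nan
    return P
def ray(c,u,v,T=None):
    T=c["pose"] if T is None else T
    d=T[:3,:3]@np.array([(u-c["cx"])/c["fx"],(v-c["cy"])/c["fy"],1]);return T[:3,3],d
def onplane(c,u,v,z,T=None):
    o,d=ray(c,u,v,T);return o+d*(z-o[2])/d[2]
E
python3 - <<'E'
from h import *
for n in ["scene","side"]:
    c=pickle.load(open(f"pics/{n}0.pkl","rb"));P=pts(c)
    x0,x1,y0,y1=(260,440,180,350) if n=="scene" else (220,420,160,340)
    k=4 if n=="scene" else 3
    if n=="scene": cv2.imwrite("pics/scene_z.png",cv2.resize(c["image"][y0:y1,x0:x1,::-1],None,fx=k,fy=k,interpolation=cv2.INTER_CUBIC)[:600])
    else: cv2.imwrite("pics/side_z.png",cv2.resize(c["image"][y0:y1,x0:x1,::-1],None,fx=k,fy=k,interpolation=cv2.INTER_CUBIC)[:600])
    L=[(305,273),(330,280),(355,287),(380,293),(403,299),(356,231),(397,240),(269,225),(345,312),(372,262)] if n=="scene" else [(273,231),(290,212),(277,310),(360,200),(362,225),(282,243)]
    for u,v in L: print(n,u,v,np.round(P[v,u],4))
    hsv=cv2.cvtColor(c["image"],cv2.COLOR_RGB2HSV)
    m=(P[...,2]>0.03)&(P[...,2]<.12)&(P[...,0]>.3)&(P[...,0]<.66)&(np.abs(P[...,1])<.35)
    b=(m&(hsv[...,0]>12)&(hsv[...,0]<32)&(hsv[...,1]>110)).astype(np.uint8)
    nn,l,st,ce=cv2.connectedComponentsWithStats(b)
    for i in range(1,nn):
        if st[i,4]>15: print("brass",st[i],ce[i].round(1),np.nanmean(P[l==i],0).round(4))
E
```

```text
scene 305 273 [ 6.053e-01 -2.000e-04  5.960e-02]
scene 330 280 [0.5981 0.0439 0.0614]
scene 355 287 [0.5884 0.084  0.0608]
scene 380 293 [0.5868 0.1275 0.0682]
scene 403 299 [0.5769 0.1604 0.0672]
scene 356 231 [ 0.4541 -0.0139  0.0675]
scene 397 240 [0.4337 0.0576 0.0664]
scene 269 225 [ 0.4994 -0.1823  0.0411]
scene 345 312 [0.5918 0.0695 0.0101]
scene 372 262 [0.4461 0.0177 0.0131]
brass [260 209  19  22 335] [268.6 219.9] [ 0.496  -0.186   0.0492]
brass [359 222   9  12  76] [363.  227.8] [ 0.4342 -0.0133  0.0661]
brass [390 236   9  12  81] [394.2 241.7] [0.4416 0.0571 0.0664]
side 273 231 [ 0.4292 -0.0175  0.0563]
side 290 212 [0.4484 0.0393 0.0675]
side 277 310 [ 0.4912 -0.2112  0.0436]
side 360 200 [0.5783 0.1275 0.0623]
side 362 225 [0.594  0.0353 0.0604]
side 282 243 [ 0.45   -0.0302  0.0401]
brass [281 208  11  11  89] [286.  212.9] [0.4393 0.0419 0.0625]
brass [267 226  12  12  97] [272.8 231.4] [ 0.4321 -0.0277  0.0624]
brass [265 293  23  25 437] [276.1 305.4] [ 0.4886 -0.2063  0.0484]
```

View pics/scene_z.png

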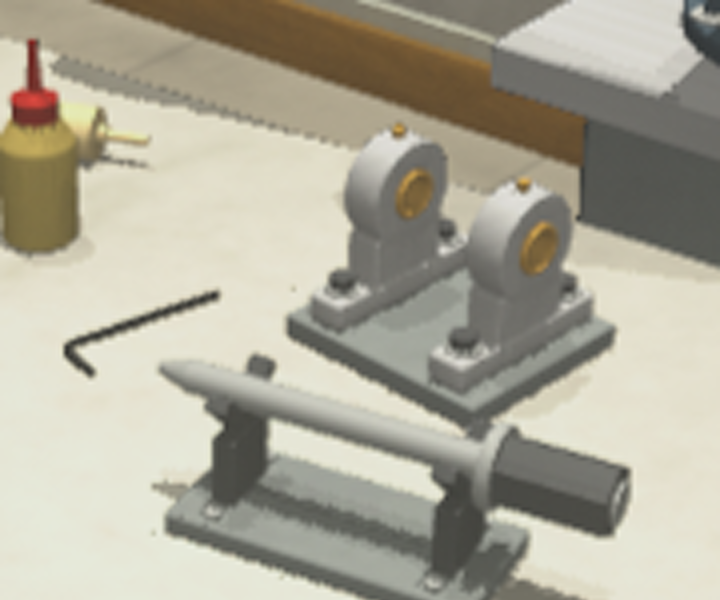

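View pics/side_z.png

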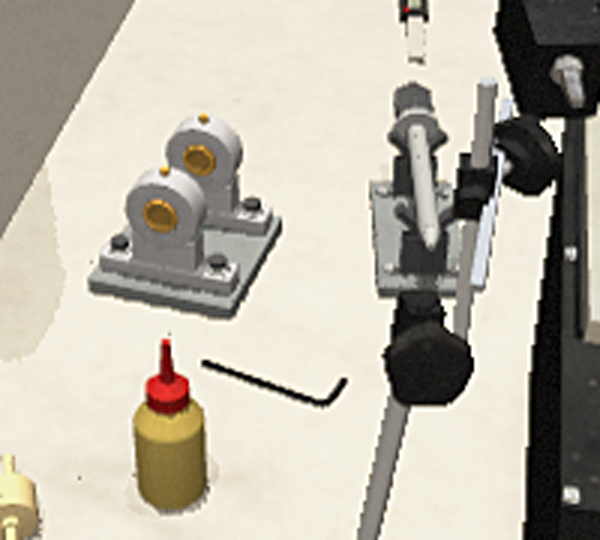

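```bash
python3 - <<'E'
from h import *
c=pickle.load(open(f"pics/side0.pkl","rb"));P=pts(c)
for u,v in [(362,280),(395,210),(375,225),(345,340),(335,385),(381,200),(410,165)]: print(u,v,np.round(P[v,u],3))
E
```

```text
362 280 [ 0.627 -0.332  0.23 ]
395 210 [ 0.652 -0.248  0.271]
375 225 [ 0.632 -0.275  0.265]
345 340 [ 0.611 -0.307  0.106]
335 385 [ 0.604 -0.329  0.042]
381 200 [ 0.636 -0.268  0.294]
410 165 [ 0.663 -0.201  0.308]
```

move_arm --moves '[{"hand": 87, "x": 0.5, "y": -0.5}, {"hand": 87, "x": 1, "y": -1}, {"hand": 87, "x": 1, "y": -1}, {"hand": 87, "x": 1, "y": -1}, {"hand": 87, "x": 1, "y": -1}, {"hand": 87, "x": 1, "y": -1}, {"hand": 87, "x": 1, "y": -1}, {"hand": 87, "x": 1, "y": -1}, {"hand": 87, "x": 1, "y": -1}, {"hand": 87, "x": 1, "y": -1}]'

```text
schema error: expected keys hand, x, y, z, wx, wy, wz
```

move_arm --moves '[{"hand": 87, "x": 0.5, "y": -0.5, "z": 0, "wx": 0, "wy": 0, "wz": 0}, {"hand": 87, "x": 1, "y": -1, "z": 0, "wx": 0, "wy": 0, "wz": 0}, {"hand": 87, "x": 1, "y": -1, "z": 0, "wx": 0, "wy": 0, "wz": 0}, {"hand": 87, "x": 1, "y": -1, "z": 0, "wx": 0, "wy": 0, "wz": 0}, {"hand": 87, "x": 1, "y": -1, "z": 0, "wx": 0, "wy": 0, "wz": 0}, {"hand": 87, "x": 1, "y": -1, "z": 0, "wx": 0, "wy": 0, "wz": 0}, {"hand": 87, "x": 1, "y": -1, "z": 0, "wx": 0, "wy": 0, "wz": 0}, {"hand": 87, "x": 1, "y": -1, "z": 0, "wx": 0, "wy": 0, "wz": 0}, {"hand": 87, "x": 1, "y": -1, "z": 0, "wx": 0, "wy": 0, "wz": 0}, {"hand": 87, "x": 1, "y": -1, "z": 0, "wx": 0, "wy": 0, "wz": 0}]'

```text
time_s: 1.15
position: [0.3426, -0.2976, 0.2225]
tcp_rot: [[0.955, 0.298, -0.0], [0.298, -0.955, 0.0], [0.0, -0.0, -1.0]]
force: [0.7, 0.3, 0.3]
opening: 0.997
```

move_arm --moves '[{"hand": 87, "x": 1, "y": -1, "z": 0, "wx": 0, "wy": 0, "wz": 0}, {"hand": 87, "x": 1, "y": -1, "z": 0, "wx": 0, "wy": 0, "wz": 0}, {"hand": 87, "x": 1, "y": -1, "z": 0, "wx": 0, "wy": 0, "wz": 0}, {"hand": 87, "x": 1, "y": -1, "z": 0, "wx": 0, "wy": 0, "wz": 0}, {"hand": 87, "x": 1, "y": -1, "z": 0, "wx": 0, "wy": 0, "wz": 0}, {"hand": 87, "x": 1, "y": -1, "z": 0, "wx": 0, "wy": 0, "wz": 0}, {"hand": 87, "x": 1, "y": -1, "z": 0, "wx": 0, "wy": 0, "wz": 0}, {"hand": 87, "x": 1, "y": -1, "z": 0, "wx": 0, "wy": 0, "wz": 0}, {"hand": 87, "x": 1, "y": -1, "z": 0, "wx": 0, "wy": 0, "wz": 0}, {"hand": 87, "x": 1, "y": -1, "z": 0, "wx": 0, "wy": 0, "wz": 0}, {"hand": 87, "x": 1, "y": -1, "z": 0, "wx": 0, "wy": 0, "wz": 0}, {"hand": 87, "x": 1, "y": -1, "z": 0, "wx": 0, "wy": 0, "wz": 0}]'

```text
time_s: 2.35
position: [0.5395, 0.0783, 0.2223]
tcp_rot: [[0.954, 0.298, -0.0], [0.298, -0.954, -0.0], [-0.0, -0.0, -1.0]]
force: [0.8, -1.0, 0.0]
opening: 0.996
```

move_arm --moves '[{"hand": 87, "x": 0, "y": 0, "z": 0, "wx": 0, "wy": 0, "wz": -8.3}, {"hand": 87, "x": 0, "y": 0, "z": 0, "wx": 0, "wy": 0, "wz": -8.3}, {"hand": 87, "x": 0, "y": 0, "z": 0, "wx": 0, "wy": 0, "wz": -8.3}, {"hand": 87, "x": 0, "y": 0, "z": 0, "wx": 0, "wy": 0, "wz": -8.3}, {"hand": 87, "x": 0, "y": 0, "z": 0, "wx": 0, "wy": 0, "wz": -8.3}, {"hand": 87, "x": 0, "y": 0, "z": 0, "wx": 0, "wy": 0, "wz": -8.3}, {"hand": 87, "x": 0, "y": 0, "z": 0, "wx": 0, "wy": 0, "wz": -8.3}, {"hand": 87, "x": 0, "y": 0, "z": 0, "wx": 0, "wy": 0, "wz": -8.3}, {"hand": 87, "x": 0, "y": 0, "z": 0, "wx": 0, "wy": 0, "wz": -8.3}, {"hand": 87, "x": 0, "y": 0, "z": 0, "wx": 0, "wy": 0, "wz": -8.3}, {"hand": 87, "x": 0, "y": 0, "z": 0, "wx": 0, "wy": 0, "wz": 0}, {"hand": 87, "x": 0, "y": 0, "z": 0, "wx": 0, "wy": 0, "wz": 0}]'

```text
time_s: 3.55
position: [0.539, 0.0768, 0.2224]
tcp_rot: [[-0.177, 0.984, -0.0], [0.984, 0.177, 0.0], [0.0, -0.0, -1.0]]
force: [-1.2, 0.2, 1.4]
opening: 1.002
```

```bash
cat > cap.py <<'E'
import sys
from rig import bot,vision
from h import *
def wcap(tag):
    s=bot.read_state();c=vision.capture("wrist")
    T=np.eye(4);T[:3,:3]=s["tcp_rot"];T[:3,3]=s["position"]
    c["T"]=T@c["hand_eye"];c["s"]=s
    pickle.dump(c,open(f"pics/{tag}.pkl","wb"));cv2.imwrite(f"pics/{tag}.png",c["image"][:,:,::-1])
    print(s["time_s"],s["position"].round(4),s["tcp_rot"].round(4).tolist(),s["joint_positions"].round(1),s["force"].round(2));return c
E
python3 -c "
from cap import *
wcap('w1')"
```

```text
3.55 [0.539  0.0768 0.2224] [[-0.1767, 0.9843, -0.0004], [0.9843, 0.1767, 0.0], [0.0001, -0.0004, -1.0]] [ -3.7  24.   93.7   0.   62.3 -13.8] [-1.15  0.22  1.38]
```

View pics/w1.png

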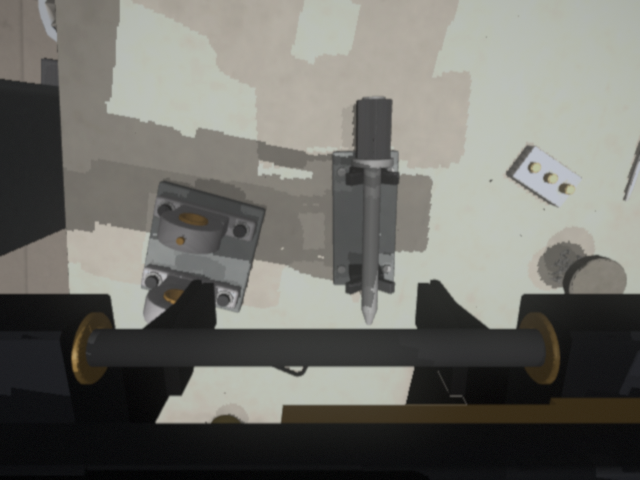

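The wrist view shows the spindle grip at (374,128), tip at (369,322), near block at about (190,232), and its brass bush at about (192,218). Next I'll measure the axes.

```bash
python3 - <<'E'
from h import *
c=pickle.load(open("pics/w1.pkl","rb"));T=c["T"];P=pts(c,T)
# spindle via silhouette mid rows
img=c["image"].astype(int)
m=(P[...,2]>0.035)&(P[...,2]<.09)
q=[]
for v in list(range(100,330,6)):
    us=np.where(m[v,340:410])[0]+340
    if len(us)>3: 
        u=(us[0]+us[-1])/2; X=onplane(c,u,v,.055,T); q.append([v,us[0],us[-1],*X]); print(v,us[0],us[-1],X.round(4), np.nanmedian(P[v,us[0]:us[-1]+1,2]).round(4))
# near block
m2=(P[...,2]>0.03)
hsv=cv2.cvtColor(c["image"],cv2.COLOR_RGB2HSV)
b=((hsv[...,0]>10)&(hsv[...,0]<32)&(hsv[...,1]>110)).astype(np.uint8);b[300:]=0
n,l,st,ce=cv2.connectedComponentsWithStats(b)
for i in range(1,n):
    if st[i,4]>8: print(st[i],ce[i].round(1),np.nanmean(P[l==i],0).round(4))
z=cv2.resize(c["image"][160:330,120:280,::-1],None,fx=3.5,fy=3.5,interpolation=cv2.INTER_CUBIC);cv2.imwrite("pics/w1z.png",z)
z=cv2.resize(c["image"][80:330,320:420,::-1],None,fx=2.4,fy=2.4,interpolation=cv2.INTER_CUBIC);cv2.imwrite("pics/w1s.png",z)
E
```

```text
100 358 392 [0.5677 0.1753 0.055 ] 0.0664
106 356 391 [0.5675 0.1708 0.055 ] 0.0666
112 356 391 [0.5685 0.1665 0.055 ] 0.0663
118 356 391 [0.5694 0.1622 0.055 ] 0.0659
124 356 391 [0.5704 0.1578 0.055 ] 0.0659
130 356 391 [0.5714 0.1534 0.055 ] 0.0664
136 356 390 [0.5719 0.1489 0.055 ] 0.0657
142 356 390 [0.5729 0.1444 0.055 ] 0.0664
148 356 390 [0.5739 0.1399 0.055 ] 0.0661
154 356 390 [0.5749 0.1354 0.055 ] 0.0659
160 351 393 [0.5752 0.1307 0.055 ] 0.0689
166 352 392 [0.5762 0.126  0.055 ] 0.0697
172 352 398 [0.5796 0.1218 0.055 ] 0.0571
178 346 398 [0.5782 0.1167 0.055 ] 0.0595
184 346 398 [0.5793 0.1119 0.055 ] 0.0593
190 363 380 [0.5799 0.1071 0.055 ] 0.0608
196 363 380 [0.581  0.1023 0.055 ] 0.0607
202 363 379 [0.5816 0.0974 0.055 ] 0.0608
208 363 379 [0.5827 0.0925 0.055 ] 0.0609
214 363 379 [0.5838 0.0875 0.055 ] 0.061
220 363 379 [0.5848 0.0826 0.055 ] 0.0608
226 363 379 [0.5859 0.0775 0.055 ] 0.0605
232 363 379 [0.5871 0.0725 0.055 ] 0.0606
238 363 378 [0.5878 0.0673 0.055 ] 0.0613
244 363 378 [0.5889 0.0622 0.055 ] 0.0607
250 362 378 [0.5896 0.0569 0.055 ] 0.0601
256 362 378 [0.5907 0.0517 0.055 ] 0.0605
262 362 378 [0.5919 0.0464 0.055 ] 0.0608
268 362 378 [0.593  0.0411 0.055 ] 0.0607
274 351 383 [0.5917 0.0352 0.055 ] 0.0389
280 351 388 [0.595  0.0302 0.055 ] 0.0528
286 345 394 [0.5962 0.0247 0.055 ] 0.059
292 345 394 [0.5974 0.0192 0.055 ] 0.0593
298 362 377 [0.5986 0.0136 0.055 ] 0.0611
304 362 377 [0.5998 0.008  0.055 ] 0.0609
310 362 376 [0.6006 0.0023 0.055 ] 0.0613
316 364 374 [ 0.6018 -0.0034  0.055 ] 0.0599
322 366 372 [ 0.6031 -0.0092  0.055 ] 0.0581
[180 214  27  11 209] [193.1 218.9] [0.4421 0.0602 0.0643]
[177 238   7   6  35] [179.9 240.5] [0.4418 0.0507 0.0943]
[164 290  19  10 131] [173.1 294.7] [ 0.4308 -0.0103  0.0616]
```

View pics/w1z.png

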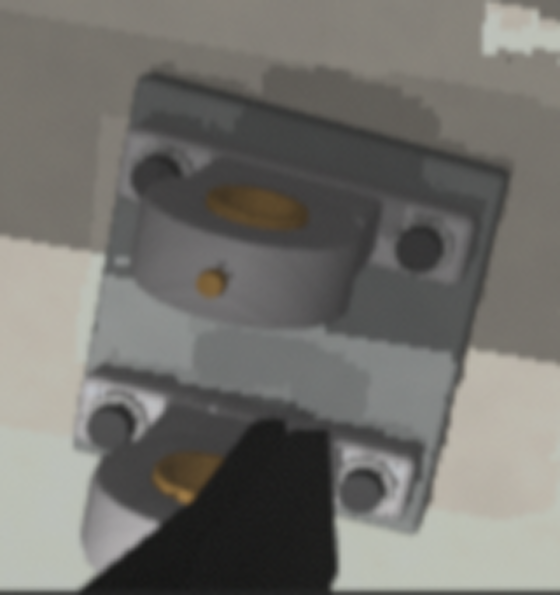

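View pics/w1s.png

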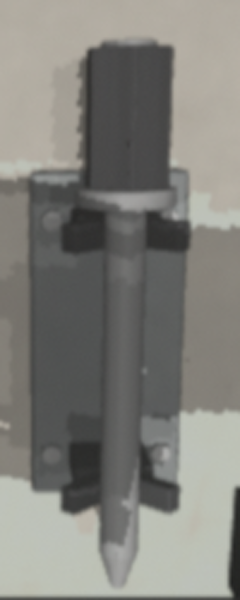

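```bash
python3 - <<'E'
from h import *
w=pickle.load(open("pics/w1.pkl","rb"));w["pose"]=w["T"]
sc=pickle.load(open("pics/scene0.pkl","rb"));sd=pickle.load(open("pics/side0.pkl","rb"))
for c,n,L in [(w,"w",[(193.5,219.5,.065),(179.9,240.5,.0965)]),(sc,"sc",[(394.2,241.7,.065),(363,227.8,.065),(390.75,226,.0965),(359.75,212.6,.0965)]),(sd,"sd",[(286,212.9,.065),(272.8,231.4,.065),(220+203/3,160+119/3,.0965),(220+165/3,160+172/3,.0965)])]:
    for u,v,z in L: print(n,u,v,z,onplane(c,u,v,z).round(4))
# depth based face: points of near block front face
P=pts(w); m=(P[...,2]>.02)&(P[...,2]<.093)&(P[...,0]>.38)&(P[...,0]<.5)&(P[...,1]>-.05)&(P[...,1]<.075)
# base plate top at z .012: rectangle
b=((P[...,2]>.007)&(P[...,2]<.016)&(P[...,0]>.36)&(P[...,0]<.53)&(P[...,1]<.1))
X=P[b][:,:2];print(X.min(0),X.max(0),cv2.minAreaRect((X*1000).astype(np.float32)))
for n,c in [("sc",sc),("sd",sd)]:
    P=pts(c);b=((P[...,2]>.007)&(P[...,2]<.016)&(P[...,0]>.36)&(P[...,0]<.52)&(P[...,1]<.085)&(P[...,1]>-.07))
    b=cv2.morphologyEx(b.astype(np.uint8),cv2.MORPH_OPEN,np.ones((2,2)))>0
    X=P[b][:,:2];print(n,len(X),cv2.minAreaRect((X*1000).astype(np.float32)))
# front faces from scene depth: points with z in .045-.085 on near block facing +y
P=pts(sc);hsv=cv2.cvtColor(sc["image"],cv2.COLOR_RGB2HSV)
for (u0,u1,v0,v1) in [(378,403,225,255),(347,372,212,243)]:
    Q=P[v0:v1,u0:u1].reshape(-1,3);Q=Q[(Q[:,2]>.045)&(Q[:,2]<.09)&(Q[:,0]>.4)&(Q[:,0]<.48)]
    print(len(Q),np.percentile(Q[:,1],[50,70,90,97]).round(4))
E
```

```text
w 193.5 219.5 0.065 [0.4426 0.0599 0.065 ]
w 179.9 240.5 0.0965 [0.4424 0.0514 0.0965]
sc 394.2 241.7 0.065 [0.4395 0.0559 0.065 ]
sc 363 227.8 0.065 [ 0.4324 -0.0145  0.065 ]
sc 390.75 226 0.0965 [0.4471 0.0515 0.0965]
sc 359.75 212.6 0.0965 [ 0.4395 -0.0179  0.0965]
sd 286 212.9 0.065 [0.4404 0.0382 0.065 ]
sd 272.8 231.4 0.065 [ 0.4331 -0.0312  0.065 ]
sd 287.6666666666667 199.66666666666666 0.0965 [0.4447 0.0374 0.0965]
sd 275.0 217.33333333333334 0.0965 [ 0.4384 -0.0304  0.0965]
[ 0.38409266 -0.18426068] [0.49803805 0.07443979] ((439.9598083496094, -54.758636474609375), (110.65313720703125, 260.20794677734375), 1.2662372589111328)
sc 1013 ((487.29150390625, 25.074928283691406), (189.3780517578125, 129.17762756347656), 14.129755020141602)
sd 638 ((440.09619140625, 17.935192108154297), (123.42598724365234, 96.831298828125), 84.78577423095703)
574 [0.0557 0.0573 0.0593 0.0603]
569 [-0.0141 -0.0122 -0.0101 -0.0091]
```

move_arm --moves '[{"hand": 87, "x": 0.9, "y": 0.6, "z": 0.3, "wx": 0, "wy": 0, "wz": -0.6}, {"hand": 87, "x": 0.9, "y": 0.6, "z": 0.6, "wx": 0, "wy": 0, "wz": 0}, {"hand": 87, "x": 0.95, "y": 0.62, "z": 0.6, "wx": 0, "wy": 0, "wz": 0}, {"hand": 87, "x": 0, "y": 0, "z": 1, "wx": 0, "wy": 0, "wz": 0}, {"hand": 87, "x": 0, "y": 0, "z": 1, "wx": 0, "wy": 0, "wz": 0}, {"hand": 87, "x": 0, "y": 0, "z": 1, "wx": 0, "wy": 0, "wz": 0}, {"hand": 87, "x": 0, "y": 0, "z": 0, "wx": 0, "wy": 0, "wz": 0}, {"hand": 87, "x": 0, "y": 0, "z": 0, "wx": 0, "wy": 0, "wz": 0}]'

```text
time_s: 4.4
position: [0.571, 0.1528, 0.11]
tcp_rot: [[-0.189, 0.982, -0.001], [0.982, 0.189, -0.0], [0.0, -0.001, -1.0]]
force: [-0.4, -0.4, 0.3]
opening: 1.0
```

```bash
python3 -c "
from cap import *
wcap('w2')"
```

```text
4.4 [0.571  0.1528 0.11  ] [[-0.1889, 0.982, -0.0008], [0.982, 0.1889, -0.0], [0.0001, -0.0008, -1.0]] [ 4.2 36.1 92.6  0.  51.4 -6.7] [-0.41 -0.42  0.28]
```

View pics/w2.png

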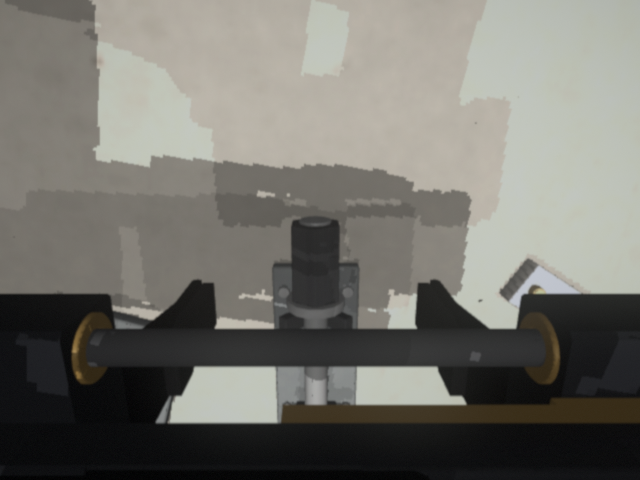

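Grip lies centred between the fingers (col ~315, rows 220–305). I'll descend and close.

move_arm --moves '[{"hand": 87, "x": 0, "y": 0, "z": 0.95, "wx": 0, "wy": 0, "wz": 0}, {"hand": 87, "x": 0, "y": 0, "z": 1, "wx": 0, "wy": 0, "wz": 0}, {"hand": 87, "x": 0, "y": 0, "z": 1, "wx": 0, "wy": 0, "wz": 0}, {"hand": 60, "x": 0, "y": 0, "z": 0, "wx": 0, "wy": 0, "wz": 0}, {"hand": 40, "x": 0, "y": 0, "z": 0, "wx": 0, "wy": 0, "wz": 0}, {"hand": 0, "x": 0, "y": 0, "z": 0, "wx": 0, "wy": 0, "wz": 0}, {"hand": 0, "x": 0, "y": 0, "z": 0, "wx": 0, "wy": 0, "wz": 0}, {"hand": 0, "x": 0, "y": 0, "z": 0, "wx": 0, "wy": 0, "wz": 0}, {"hand": 0, "x": 0, "y": 0, "z": 0, "wx": 0, "wy": 0, "wz": 0}, {"hand": 0, "x": 0, "y": 0, "z": 0, "wx": 0, "wy": 0, "wz": 0}]'

```text
time_s: 5.45
position: [0.5712, 0.1528, 0.0367]
tcp_rot: [[-0.19, 0.982, 0.001], [0.982, 0.19, 0.0], [-0.0, 0.001, -1.0]]
force: [0.3, -0.1, 0.1]
opening: 0.447
```

move_arm --moves '[{"hand": 0, "x": 0, "y": 0, "z": 0, "wx": 0, "wy": 0, "wz": 0}, {"hand": 0, "x": 0, "y": 0, "z": 0, "wx": 0, "wy": 0, "wz": 0}, {"hand": 0, "x": 0, "y": 0, "z": 0, "wx": 0, "wy": 0, "wz": 0}, {"hand": 0, "x": 0, "y": 0, "z": 0, "wx": 0, "wy": 0, "wz": 0}, {"hand": 0, "x": 0, "y": 0, "z": 0, "wx": 0, "wy": 0, "wz": 0}]'

```text
time_s: 5.95
position: [0.5709, 0.1528, 0.0363]
tcp_rot: [[-0.19, 0.982, -0.0], [0.982, 0.19, -0.0], [0.0, -0.0, -1.0]]
force: [-0.3, 0.9, 0.4]
opening: 0.295
```

move_arm --moves '[{"hand": 0, "x": 0, "y": 0, "z": -0.2, "wx": 0, "wy": 0, "wz": 0}, {"hand": 0, "x": 0, "y": 0, "z": -0.4, "wx": 0, "wy": 0, "wz": 0}, {"hand": 0, "x": 0, "y": 0, "z": -0.5, "wx": 0, "wy": 0, "wz": 0}, {"hand": 0, "x": 0, "y": 0, "z": -0.5, "wx": 0, "wy": 0, "wz": 0}, {"hand": 0, "x": 0, "y": 0, "z": -0.5, "wx": 0, "wy": 0, "wz": 0}, {"hand": 0, "x": 0, "y": 0, "z": -0.3, "wx": 0, "wy": 0, "wz": 0}, {"hand": 0, "x": 0.3, "y": -0.2, "z": 0, "wx": 0, "wy": 0, "wz": 0}, {"hand": 0, "x": 0.6, "y": -0.4, "z": 0, "wx": 0, "wy": 0, "wz": 0}, {"hand": 0, "x": 0.8, "y": -0.5, "z": 0, "wx": 0, "wy": 0, "wz": 0}, {"hand": 0, "x": 0.9, "y": -0.6, "z": 0, "wx": 0, "wy": 0, "wz": 0}, {"hand": 0, "x": 0.9, "y": -0.6, "z": 0, "wx": 0, "wy": 0, "wz": 0}, {"hand": 0, "x": 0.9, "y": -0.6, "z": 0, "wx": 0, "wy": 0, "wz": 0}, {"hand": 0, "x": 0.6, "y": -0.4, "z": 0, "wx": 0, "wy": 0, "wz": 0}, {"hand": 0, "x": 0.3, "y": -0.1, "z": 0, "wx": 0, "wy": 0, "wz": 3}, {"hand": 0, "x": 0, "y": 0, "z": 0, "wx": 0, "wy": 0, "wz": 4.2}, {"hand": 0, "x": 0, "y": 0, "z": 0, "wx": 0, "wy": 0, "wz": 4.5}, {"hand": 0, "x": 0, "y": 0, "z": 0, "wx": 0, "wy": 0, "wz": 3.5}, {"hand": 0, "x": 0, "y": 0, "z": 0, "wx": 0, "wy": 0, "wz": 1.5}, {"hand": 0, "x": 0, "y": 0, "z": 0, "wx": 0, "wy": 0, "wz": 0}, {"hand": 0, "x": 0, "y": 0, "z": 0, "wx": 0, "wy": 0, "wz": 0}]'

```text
time_s: 7.95
position: [0.4617, 0.267, 0.096]
tcp_rot: [[0.099, 0.995, -0.001], [0.995, -0.099, -0.0], [-0.0, -0.001, -1.0]]
force: [-0.6, -0.7, -2.0]
opening: 0.292
```

```bash
python3 -c "
from cap import *
wcap('w3')
for n in ['scene','side']:
    c=vision.capture(n);pickle.dump(c,open(f'pics/{n}3.pkl','wb'));cv2.imwrite(f'pics/{n}3.png',c['image'][:,:,::-1])
"
```

```text
7.95 [0.4617 0.267  0.096 ] [[0.099, 0.9951, -0.0009], [0.9951, -0.099, -0.0002], [-0.0003, -0.0009, -1.0]] [ 18.   34.1 101.5   0.   44.4  23.7] [-0.61 -0.65 -1.96]
```

View pics/w3.png

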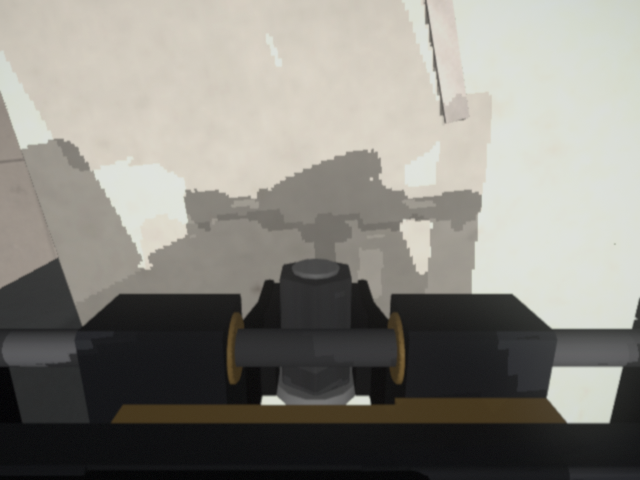

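View pics/scene3.png

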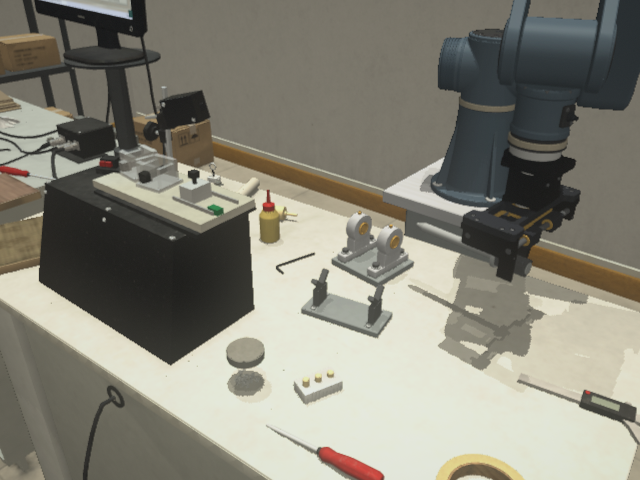

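View pics/side3.png

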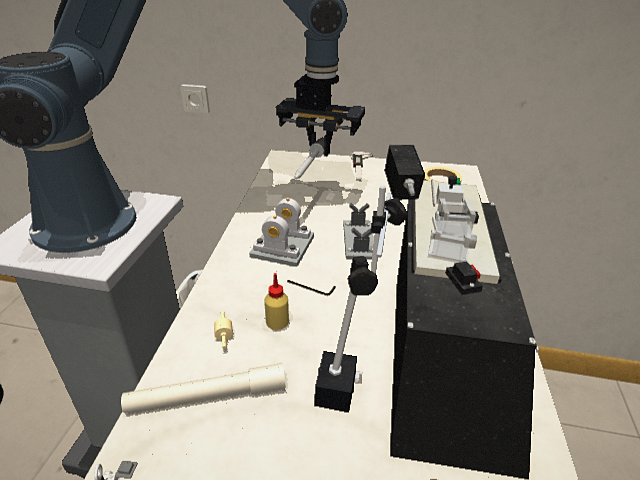

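The scene view shows the spindle held, with the tip at about (415,226). In the side view the rod runs from (298,178) to (322,148). I'll triangulate the axis from both views and fit the bush ellipses.

```bash
python3 - <<'E'
from h import *
for n,(x0,x1,y0,y1) in [("scene",(330,510,200,300)),("side",(230,350,125,270))]:
    c=pickle.load(open(f"pics/{n}3.pkl","rb"))
    k=4 if n=="scene" else 4
    cv2.imwrite(f"pics/{n}3z.png",cv2.resize(c["image"][y0:y1,x0:x1,::-1],None,fx=k,fy=k,interpolation=cv2.INTER_CUBIC))
E
```

```text
(no output)
```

View pics/scene3z.png

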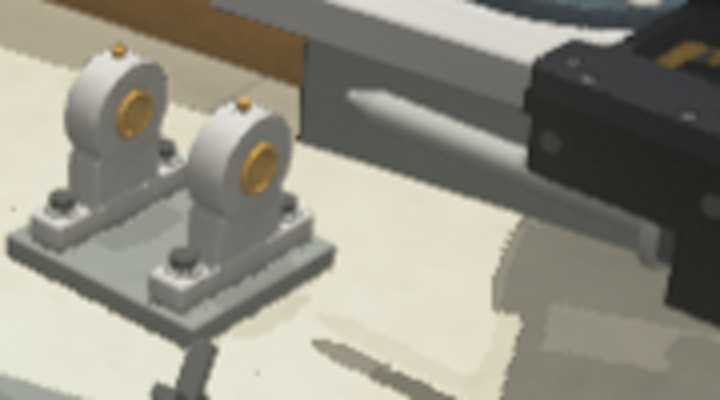

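View pics/side3z.png

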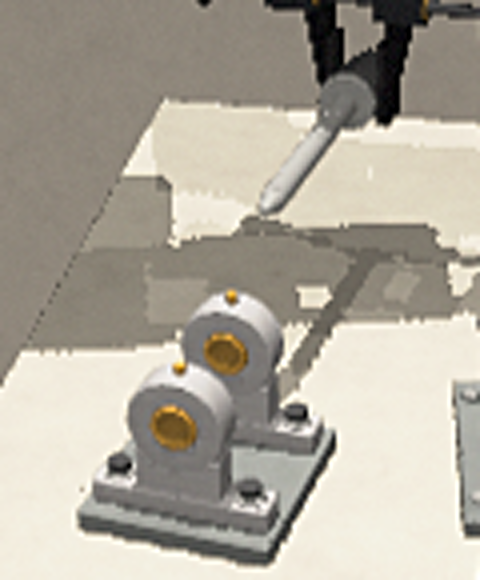

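```bash
cat > meas.py <<'E'
from h import *
def rodmask(c,lo,hi):
    P=pts(c);m=np.all((P>lo)&(P<hi),-1)
    n,l,st,ce=cv2.connectedComponentsWithStats(m.astype(np.uint8));i=1+np.argmax(st[1:,4]);return l==i,P
def plane(c,m):
    v,u=np.where(m);p=np.c_[u,v].astype(np.float32)
    vx,vy,x0,y0=cv2.fitLine(p,cv2.DIST_HUBER,0,.01,.01).ravel()
    t=(p-[x0,y0])@[vx,vy]
    # mid-line: bin along the line, mid of extremes across
    s=(p-[x0,y0])@[-vy,vx];T=[];S=[]
    for b in np.arange(np.floor(t.min()),t.max()):
        k=(t>=b)&(t<b+2)
        if k.sum()>3:T.append(b+1);S.append((s[k].min()+s[k].max())/2)
    T=np.array(T);S=np.array(S);w=(T>T.min()+8)&(T<T.max()-2)
    a=np.polyfit(T[w],S[w],1);r=S[w]-np.polyval(a,T[w]);k=abs(r)<1;a=np.polyfit(T[w][k],S[w][k],1)
    f=lambda t:(x0+vx*t-vy*np.polyval(a,t),y0+vy*t+vx*np.polyval(a,t))
    A,B=f(t.min()),f(t.max())
    o,d1=ray(c,*A);_,d2=ray(c,*B);n=np.cross(d1,d2);n/=np.linalg.norm(n)
    return n,o,A,B
def axis(lo,hi,cs,cd):
    m1,P1=rodmask(cs,lo,hi);m2,P2=rodmask(cd,lo,hi)
    n1,o1,A,B=plane(cs,m1);n2,o2,C,D=plane(cd,m2)
    print("px scene",np.round(A,1),np.round(B,1),"side",np.round(C,1),np.round(D,1),m1.sum(),m2.sum())
    d=np.cross(n1,n2);d/=np.linalg.norm(d);d*=np.sign(d[1])
    p=np.linalg.lstsq(np.array([n1,n2,[0,1,0]]),np.array([n1@o1,n2@o2,.1]),rcond=None)[0]
    print("axis at y=.1",p.round(4),"dir",d.round(4),"yaw",np.degrees(np.arctan2(-d[0],d[1])).round(2),"pitch",np.degrees(np.arcsin(d[2])).round(2))
    for c,n,m,P in [(cs,"sc",m1,P1),(cd,"sd",m2,P2)]:
        Q=P[m];print(n,"depth surf mean",np.median(Q,0).round(4),"axis there",(p+d*(np.median(Q[:,1])-p[1])/d[1]).round(4))
        # tip: nearest point on axis to ray of extreme px
        for px in ([A,B] if n=="sc" else [C,D]):
            o,r=ray(c,*px);M=np.c_[d,-r];st=np.linalg.lstsq(M,o-p,rcond=None)[0];print("  end",(p+d*st[0]).round(4))
    return p,d
def bushes(c,boxes):
    hsv=cv2.cvtColor(c["image"],cv2.COLOR_RGB2HSV);out=[]
    for x0,x1,y0,y1 in boxes:
        h=hsv[y0:y1,x0:x1];h=cv2.resize(c["image"][y0:y1,x0:x1],None,fx=8,fy=8,interpolation=cv2.INTER_LINEAR)
        h=cv2.cvtColor(h,cv2.COLOR_RGB2HSV);b=((h[...,0]>10)&(h[...,0]<32)&(h[...,1]>90)).astype(np.uint8)
        cn,_=cv2.findContours(b,cv2.RETR_EXTERNAL,cv2.CHAIN_APPROX_NONE);k=max(cn,key=cv2.contourArea)
        e=cv2.fitEllipse(cv2.convexHull(k));u,v=(np.array(e[0])+.5)/8-.5+[x0,y0];out.append((u,v));print("bush",round(u,2),round(v,2),np.round(np.array(e[1])/8,2),onplane(c,u,v,.065).round(4))
    return out
E
python3 - <<'E'
from meas import *
cs=pickle.load(open("pics/scene3.pkl","rb"));cd=pickle.load(open("pics/side3.pkl","rb"))
axis([.40,.08,.085],[.50,.232,.15],cs,cd)
bushes(cs,[(384,404,232,252),(354,372,218,238)])
bushes(cd,[(278,295,204,222),(262,282,220,242)])
E
```

```text
px scene [417.  222.8] [489.5 256.9] side [295.2 178.2] [316.2 150.4] 532 217
axis at y=.1 [0.4502 0.1    0.1204] dir [ 0.029   0.9943 -0.1025] yaw -1.67 pitch -5.88
sc depth surf mean [0.4562 0.1571 0.1173] axis there [0.4519 0.1571 0.1146]
  end [0.4503 0.1015 0.1203]
  end [0.454  0.2285 0.1072]
sd depth surf mean [0.454  0.1562 0.118 ] axis there [0.4519 0.1562 0.1147]
  end [0.4497 0.0805 0.1225]
  end [0.455  0.2633 0.1036]
bush 394.15 241.59 [ 8.23 13.65] [0.4392 0.0556 0.065 ]
bush 362.98 227.84 [ 8.44 12.85] [ 0.4325 -0.0144  0.065 ]
bush 285.92 212.85 [10.02 11.84] [0.4402 0.0383 0.065 ]
bush 272.9 231.48 [10.51 12.53] [ 0.4334 -0.0314  0.065 ]
```

```bash
python3 - <<'E'
from meas import *
import meas
cs=pickle.load(open("pics/scene3.pkl","rb"));cd=pickle.load(open("pics/side3.pkl","rb"))
m,P=rodmask(cs,[.40,.08,.085],[.50,.232,.15])
for u in range(416,492,5):
    v=np.where(m[:,u])[0]; print(u,v.min(),v.max(),(v.min()+v.max())/2,np.nanmedian(P[v,u],0).round(4)) if len(v) else 0
m,P=rodmask(cd,[.40,.08,.085],[.50,.232,.15])
for r in range(146,182,3):
    v=np.where(m[r])[0]; print(r,v.min(),v.max(),np.nanmedian(P[r,v],0).round(4)) if len(v) else 0
E
```

```text
416 225 225 225.0 [0.4469 0.0983 0.1139]
421 223 229 226.0 [0.4511 0.1092 0.1169]
426 223 232 227.5 [0.4531 0.1195 0.1186]
431 225 234 229.5 [0.4542 0.1292 0.1192]
436 227 236 231.5 [0.453  0.1374 0.1182]
441 229 238 233.5 [0.4552 0.1475 0.1193]
446 231 240 235.5 [0.4565 0.1566 0.1186]
451 233 242 237.5 [0.458  0.1661 0.1195]
456 235 244 239.5 [0.4571 0.1741 0.1186]
461 237 246 241.5 [0.4592 0.1837 0.1199]
466 245 248 246.5 [0.4609 0.1929 0.1153]
471 247 250 248.5 [0.463  0.2019 0.116 ]
476 249 252 250.5 [0.4623 0.2098 0.1148]
481 251 254 252.5 [0.464  0.2185 0.1155]
486 253 256 254.5 [0.4647 0.2267 0.116 ]
152 312 317 [0.4599 0.2197 0.1191]
155 309 316 [0.4587 0.2039 0.1187]
158 307 314 [0.4577 0.1875 0.1188]
161 305 312 [0.4567 0.1716 0.1188]
164 302 309 [0.4539 0.1549 0.1188]
167 300 307 [0.453  0.1398 0.119 ]
170 298 305 [0.4519 0.1276 0.1177]
173 295 303 [0.4504 0.1123 0.1173]
176 295 301 [0.4489 0.1063 0.1146]
```

```bash
cat >> meas.py <<'E'
def axis2(cs,cd,lo,hi,ucols,vrows,quiet=False):
    m,_=rodmask(cs,lo,hi);us=np.arange(*ucols);mid=[(np.where(m[:,u])[0].min()+np.where(m[:,u])[0].max())/2 for u in us]
    a=np.polyfit(us,mid,1);pa=[(us[0],np.polyval(a,us[0])),(us[-1],np.polyval(a,us[-1]))];ra=np.std(mid-np.polyval(a,us))
    m,_=rodmask(cd,lo,hi);vs=np.arange(*vrows);mid=[(np.where(m[v])[0].min()+np.where(m[v])[0].max())/2 for v in vs]
    b=np.polyfit(vs,mid,1);pb=[(np.polyval(b,vs[0]),vs[0]),(np.polyval(b,vs[-1]),vs[-1])];rb=np.std(mid-np.polyval(b,vs))
    def pl(c,p):
        o,d1=ray(c,*p[0]);_,d2=ray(c,*p[1]);n=np.cross(d1,d2);return n/np.linalg.norm(n),o
    n1,o1=pl(cs,pa);n2,o2=pl(cd,pb)
    d=np.cross(n1,n2);d/=np.linalg.norm(d);d*=np.sign(d[1])
    f=lambda y:np.linalg.solve(np.array([n1,n2,[0,1,0]]),np.array([n1@o1,n2@o2,y]))
    print("res px",ra.round(2),rb.round(2),"yaw",np.degrees(np.arctan2(-d[0],d[1])).round(2),"pitch",np.degrees(np.arcsin(d[2])).round(2))
    for y in (.1,.15,.2,.267): print(f(y).round(4))
    return f,d,a,b
E
python3 - <<'E'
from meas import *
cs=pickle.load(open("pics/scene3.pkl","rb"));cd=pickle.load(open("pics/side3.pkl","rb"))
f,d,a,b=axis2(cs,cd,[.40,.08,.085],[.50,.232,.15],(427,462),(155,173))
# stand axis from scene+side bushes: planes of bush centres too
def pl(c,p,q):
    o,d1=ray(c,*p);_,d2=ray(c,*q);n=np.cross(d1,d2);return n/np.linalg.norm(n),o
n1,o1=pl(cs,(394.15,241.59),(362.98,227.84));n2,o2=pl(cd,(285.92,212.85),(272.9,231.48))
g=lambda y:np.linalg.solve(np.array([n1,n2,[0,1,0]]),np.array([n1@o1,n2@o2,y]))
d=np.cross(n1,n2);d/=np.linalg.norm(d);d*=np.sign(d[1]);print("bore",d.round(4),g(.06).round(4),g(-.03).round(4),"yaw",np.degrees(np.arctan2(-d[0],d[1])))
E
```

```text
res px 0.21 0.25 yaw -5.5 pitch 0.19
[0.4476 0.1    0.1164]
[0.4524 0.15   0.1166]
[0.4573 0.2    0.1168]
[0.4637 0.267  0.117 ]
bore [0.0984 0.9951 0.0021] [0.4441 0.06   0.068 ] [ 0.4352 -0.03    0.0678] yaw -5.648121716177703
```

move_arm --moves '[{"hand": 0, "x": 0, "y": 0.03, "z": 0.3, "wx": 0, "wy": 0, "wz": 0}, {"hand": 0, "x": 0, "y": 0, "z": 0.5, "wx": 0, "wy": 0, "wz": 0}, {"hand": 0, "x": 0, "y": 0, "z": 0.5, "wx": 0, "wy": 0, "wz": 0}, {"hand": 0, "x": 0, "y": 0, "z": 0.45, "wx": 0, "wy": 0, "wz": 0}, {"hand": 0, "x": -0.1, "y": 0, "z": 0.2, "wx": 0, "wy": 0, "wz": 0}, {"hand": 0, "x": -0.3, "y": 0, "z": 0, "wx": 0, "wy": 0, "wz": 0}, {"hand": 0, "x": -0.4, "y": 0, "z": 0, "wx": 0, "wy": 0, "wz": 0}, {"hand": 0, "x": -0.3, "y": 0, "z": 0, "wx": 0, "wy": 0, "wz": 0}, {"hand": 0, "x": -0.1, "y": 0, "z": 0, "wx": 0, "wy": 0, "wz": 0}, {"hand": 0, "x": 0, "y": 0, "z": 0, "wx": 0, "wy": 0, "wz": 0}, {"hand": 0, "x": 0, "y": 0, "z": 0, "wx": 0, "wy": 0, "wz": 0}]'

```text
time_s: 9.2
position: [0.4605, 0.2368, 0.0479]
tcp_rot: [[0.101, 0.995, 0.001], [0.995, -0.101, 0.0], [0.0, 0.001, -1.0]]
force: [-0.3, 1.1, -1.0]
opening: 0.298
```

```bash
cat > look.py <<'E'
from rig import bot,vision
from meas import *
def look(k,boxes):
    s=bot.read_state();print(s["time_s"],s["position"].round(4),s["tcp_rot"].round(4).tolist(),s["force"].round(2))
    out=[]
    for n in boxes:
        c=vision.capture(n);pickle.dump(c,open(f"pics/{n}{k}.pkl","wb"));x0,x1,y0,y1=boxes[n];z=min(800/(x1-x0),600/(y1-y0))
        cv2.imwrite(f"pics/{n}{k}.png",cv2.resize(c["image"][y0:y1,x0:x1,::-1],None,fx=z,fy=z,interpolation=cv2.INTER_CUBIC));out.append(c)
    return out
E
python3 -c "
from look import *
look(4,dict(scene=(330,510,200,300),side=(230,350,125,260)))"
```

```text
9.2 [0.4605 0.2368 0.0479] [[0.1006, 0.9949, 0.0009], [0.9949, -0.1006, 0.0004], [0.0004, 0.0009, -1.0]] [-0.28  1.08 -1.03]
```

View pics/scene4.png

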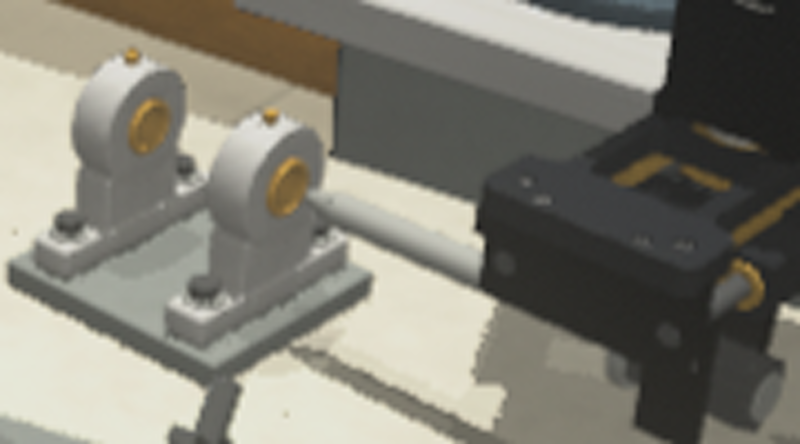

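View pics/side4.png

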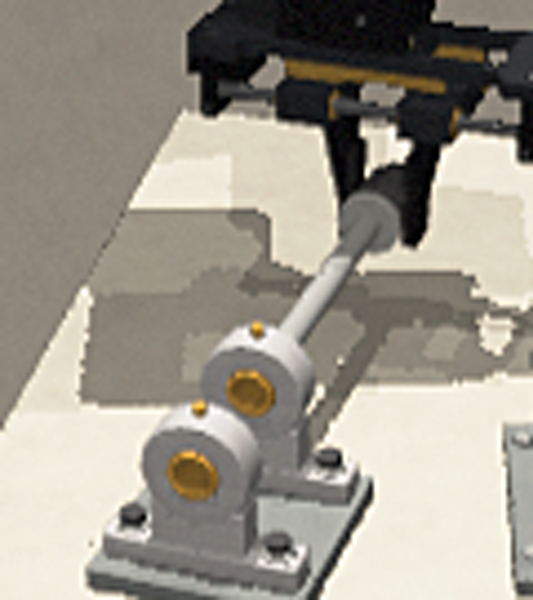

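```bash
python3 - <<'E'
from meas import *
cs=pickle.load(open("pics/scene4.pkl","rb"));cd=pickle.load(open("pics/side4.pkl","rb"))
lo,hi=[.40,.072,.045],[.50,.206,.09]
m,P=rodmask(cs,lo,hi)
for u in range(398,450,4):
    v=np.where(m[:,u])[0]; print(u,v.min(),v.max(),end=' | ') if len(v) else 0
print()
m,P=rodmask(cd,lo,hi)
for r in range(170,206,2):
    v=np.where(m[r])[0]; print(r,v.min(),v.max(),end=' | ') if len(v) else 0
print()
f,d,a,b=axis2(cs,cd,lo,hi,(411,437),(183,199))
bushes(cs,[(384,404,232,252),(354,372,218,238)])
bushes(cd,[(278,295,204,222),(262,282,220,242)])
for y in(.1,.15,.2,.237): print("bore",y,(.4441+.0989*(y-.06)))
E
```

```text
402 243 248 | 406 243 251 | 410 245 253 | 414 246 255 | 418 248 256 | 422 250 258 | 426 252 260 | 430 253 262 | 434 255 264 | 438 257 259 | 
174 310 312 | 176 309 314 | 178 307 314 | 180 306 312 | 182 304 311 | 184 303 310 | 186 301 308 | 188 300 307 | 190 299 305 | 192 297 304 | 194 296 303 | 196 294 301 | 198 293 300 | 200 294 299 | 202 297 297 | 
res px 0.17 0.21 yaw -5.95 pitch 0.59
[0.4483 0.1    0.0679]
[0.4535 0.15   0.0684]
[0.4587 0.2    0.0689]
[0.4657 0.267  0.0696]
bush 394.12 241.6 [ 8.14 13.76] [0.4393 0.0556 0.065 ]
bush 362.99 227.83 [ 8.44 12.81] [ 0.4325 -0.0144  0.065 ]
bush 285.91 212.85 [10.04 11.85] [0.4402 0.0383 0.065 ]
bush 272.88 231.49 [10.48 12.56] [ 0.4334 -0.0315  0.065 ]
bore 0.1 0.448056
bore 0.15 0.453001
bore 0.2 0.457946
bore 0.237 0.4616053
```

move_arm --moves '[{"hand": 0, "x": -0.2, "y": -0.01, "z": 0.02, "wx": 0, "wy": 0, "wz": 0}, {"hand": 0, "x": -0.2, "y": 0, "z": 0, "wx": 0, "wy": 0, "wz": 0}, {"hand": 0, "x": -0.2, "y": 0, "z": 0, "wx": 0, "wy": 0, "wz": 0}, {"hand": 0, "x": -0.2, "y": 0, "z": 0, "wx": 0, "wy": 0, "wz": 0}, {"hand": 0, "x": -0.2, "y": 0, "z": 0, "wx": 0, "wy": 0, "wz": 0}, {"hand": 0, "x": 0, "y": 0, "z": 0, "wx": 0, "wy": 0, "wz": 0}]'

```text
time_s: 9.9
position: [0.4572, 0.2112, 0.047]
tcp_rot: [[0.101, 0.995, -0.001], [0.995, -0.101, -0.0], [-0.0, -0.001, -1.0]]
force: [0.1, -0.6, -1.1]
opening: 0.296
```

```bash
python3 -c "
from look import *
s=bot.read_state();print(s['moment'])
look(5,dict(scene=(330,510,200,300)))"
```

```text
[ 0.06771785 -0.06785003  0.02107173]
9.9 [0.4572 0.2112 0.047 ] [[0.1012, 0.9949, -0.0006], [0.9949, -0.1012, -0.0002], [-0.0002, -0.0005, -1.0]] [ 0.1  -0.55 -1.13]
```

View pics/scene5.png

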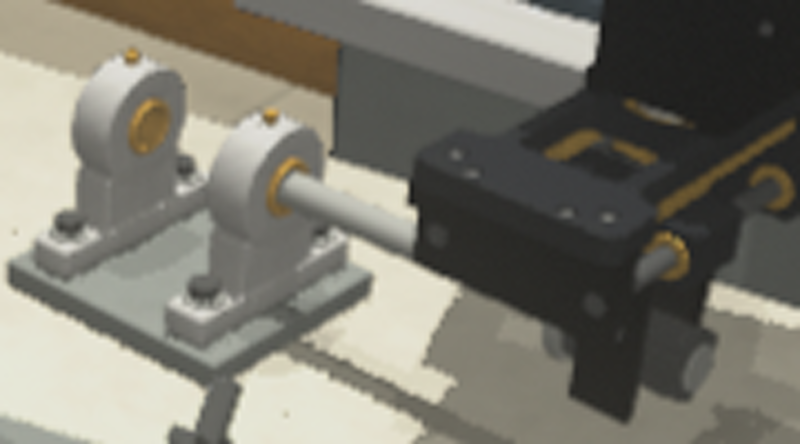

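move_arm --moves '[{"hand": 0, "x": -0.2, "y": 0, "z": 0, "wx": 0, "wy": 0, "wz": 0}, {"hand": 0, "x": -0.2, "y": 0, "z": 0, "wx": 0, "wy": 0, "wz": 0}, {"hand": 0, "x": -0.2, "y": 0, "z": 0, "wx": 0, "wy": 0, "wz": 0}, {"hand": 0, "x": -0.2, "y": 0, "z": 0, "wx": 0, "wy": 0, "wz": 0}, {"hand": 0, "x": -0.2, "y": 0, "z": 0, "wx": 0, "wy": 0, "wz": 0}, {"hand": 0, "x": -0.2, "y": 0, "z": 0, "wx": 0, "wy": 0, "wz": 0}, {"hand": 0, "x": -0.2, "y": 0, "z": 0, "wx": 0, "wy": 0, "wz": 0}, {"hand": 0, "x": 0, "y": 0, "z": 0, "wx": 0, "wy": 0, "wz": 0}]'

```text
time_s: 10.75
position: [0.4537, 0.1765, 0.047]
tcp_rot: [[0.101, 0.995, -0.0], [0.995, -0.101, -0.0], [-0.0, -0.0, -1.0]]
force: [-0.0, -0.0, -1.7]
opening: 0.296
```

```bash
python3 -c "
from look import *
s=bot.read_state();print(s['moment'])
look(6,dict(scene=(340,460,210,280),side=(230,350,160,260)))"
```

```text
[ 0.07670982 -0.08119206 -0.02944971]
10.75 [0.4537 0.1765 0.047 ] [[0.1011, 0.9949, -0.0005], [0.9949, -0.1011, -0.0001], [-0.0002, -0.0005, -1.0]] [-0.03 -0.02 -1.66]
```

View pics/scene6.png

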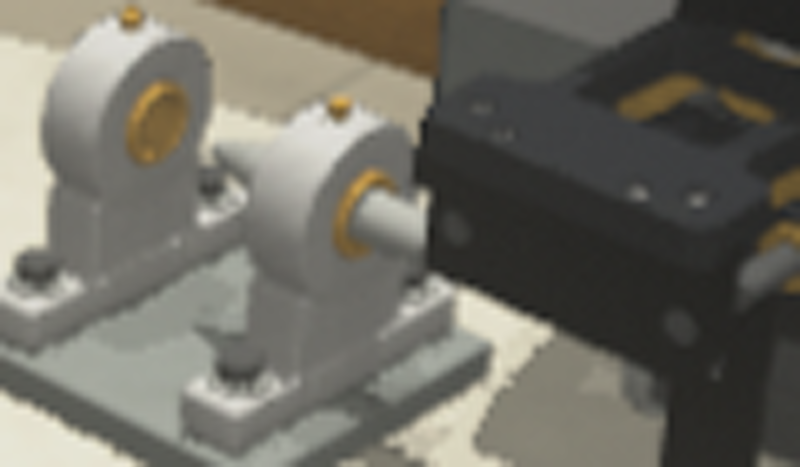

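View pics/side6.png

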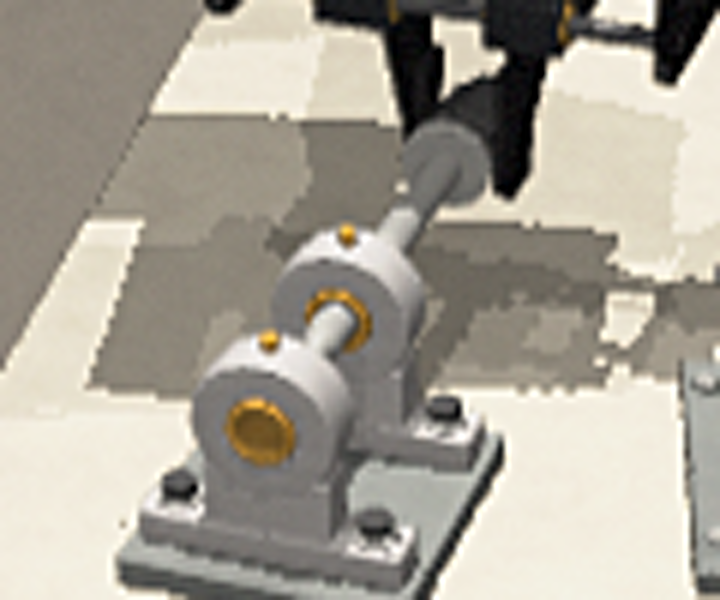

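The rod is through the first bearing with its tip (scene zoom 218,152) on the line to the second bore, and forces are near zero. I'll continue.

move_arm --moves '[{"hand": 0, "x": -0.2, "y": 0, "z": 0, "wx": 0, "wy": 0, "wz": 0}, {"hand": 0, "x": -0.2, "y": 0, "z": 0, "wx": 0, "wy": 0, "wz": 0}, {"hand": 0, "x": -0.2, "y": 0, "z": 0, "wx": 0, "wy": 0, "wz": 0}, {"hand": 0, "x": -0.2, "y": 0, "z": 0, "wx": 0, "wy": 0, "wz": 0}, {"hand": 0, "x": -0.2, "y": 0, "z": 0, "wx": 0, "wy": 0, "wz": 0}, {"hand": 0, "x": 0, "y": 0, "z": 0, "wx": 0, "wy": 0, "wz": 0}]'

```text
time_s: 11.45
position: [0.4512, 0.1516, 0.047]
tcp_rot: [[0.101, 0.995, -0.0], [0.995, -0.101, -0.0], [-0.0, -0.0, -1.0]]
force: [-0.8, 0.3, -1.9]
opening: 0.294
```

```bash
python3 -c "
from look import *
s=bot.read_state();print(s['moment'])
look(7,dict(scene=(340,460,210,280),side=(230,350,160,260)))"
```

```text
[ 0.05230422 -0.05904788 -0.00544728]
11.45 [0.4512 0.1516 0.047 ] [[0.1012, 0.9949, -0.0005], [0.9949, -0.1012, -0.0001], [-0.0001, -0.0004, -1.0]] [-0.79  0.35 -1.93]
```

View pics/side7.png

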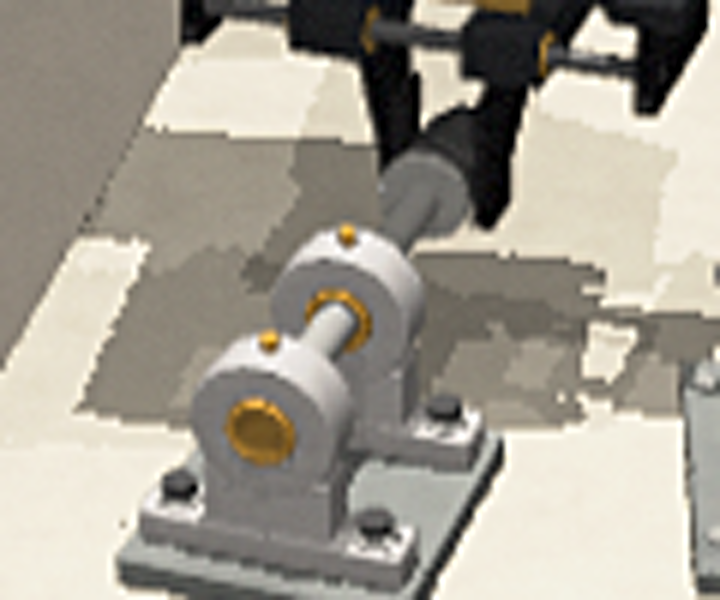

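move_arm --moves '[{"hand": 0, "x": -0.15, "y": 0, "z": 0, "wx": 0, "wy": 0, "wz": 0}, {"hand": 0, "x": -0.15, "y": 0, "z": 0, "wx": 0, "wy": 0, "wz": 0}, {"hand": 0, "x": -0.15, "y": 0, "z": 0, "wx": 0, "wy": 0, "wz": 0}, {"hand": 0, "x": -0.15, "y": 0, "z": 0, "wx": 0, "wy": 0, "wz": 0}, {"hand": 0, "x": -0.15, "y": 0, "z": 0, "wx": 0, "wy": 0, "wz": 0}, {"hand": 0, "x": -0.15, "y": 0, "z": 0, "wx": 0, "wy": 0, "wz": 0}, {"hand": 0, "x": 0, "y": 0, "z": 0, "wx": 0, "wy": 0, "wz": 0}]'

```text
time_s: 12.25
position: [0.449, 0.1294, 0.047]
tcp_rot: [[0.101, 0.995, -0.0], [0.995, -0.101, -0.0], [-0.0, -0.0, -1.0]]
force: [-0.4, 1.1, -0.8]
opening: 0.296
```

```bash
python3 -c "
from look import *
s=bot.read_state();print(s['moment'])
look(8,dict(scene=(340,460,210,280),side=(230,350,160,260)))"
```

```text
[ 0.04446426 -0.09144102 -0.00253656]
12.25 [0.449  0.1294 0.047 ] [[0.1009, 0.9949, -0.0003], [0.9949, -0.1009, -0.0], [-0.0001, -0.0003, -1.0]] [-0.43  1.14 -0.77]
```

View pics/side8.png

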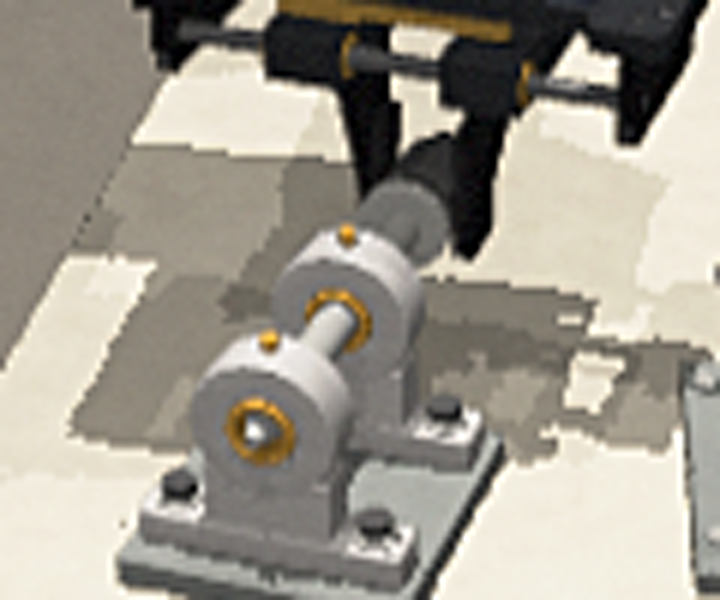

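The nose is visible inside the second bush (side zoom 258,430). I'll continue to just short of the collar seating.

move_arm --moves '[{"hand": 0, "x": -0.15, "y": 0, "z": 0, "wx": 0, "wy": 0, "wz": 0}, {"hand": 0, "x": -0.15, "y": 0, "z": 0, "wx": 0, "wy": 0, "wz": 0}, {"hand": 0, "x": -0.15, "y": 0, "z": 0, "wx": 0, "wy": 0, "wz": 0}, {"hand": 0, "x": -0.15, "y": 0, "z": 0, "wx": 0, "wy": 0, "wz": 0}, {"hand": 0, "x": -0.15, "y": 0, "z": 0, "wx": 0, "wy": 0, "wz": 0}, {"hand": 0, "x": -0.15, "y": 0, "z": 0, "wx": 0, "wy": 0, "wz": 0}, {"hand": 0, "x": -0.15, "y": 0, "z": 0, "wx": 0, "wy": 0, "wz": 0}, {"hand": 0, "x": -0.15, "y": 0, "z": 0, "wx": 0, "wy": 0, "wz": 0}, {"hand": 0, "x": -0.1, "y": 0, "z": 0, "wx": 0, "wy": 0, "wz": 0}, {"hand": 0, "x": 0, "y": 0, "z": 0, "wx": 0, "wy": 0, "wz": 0}]'

```text
time_s: 13.35
position: [0.4458, 0.0972, 0.047]
tcp_rot: [[0.101, 0.995, -0.0], [0.995, -0.101, -0.0], [-0.0, -0.0, -1.0]]
force: [-0.7, 0.1, -1.3]
opening: 0.292
```

```bash
python3 -c "
from look import *
s=bot.read_state();print(s['moment'])
look(9,dict(scene=(340,460,210,280),side=(230,350,160,260)))"
```

```text
[ 0.06059782 -0.0810448   0.01600959]
13.35 [0.4458 0.0972 0.047 ] [[0.1008, 0.9949, -0.0001], [0.9949, -0.1008, -0.0], [-0.0, -0.0001, -1.0]] [-0.73  0.08 -1.31]
```

View pics/side9.png

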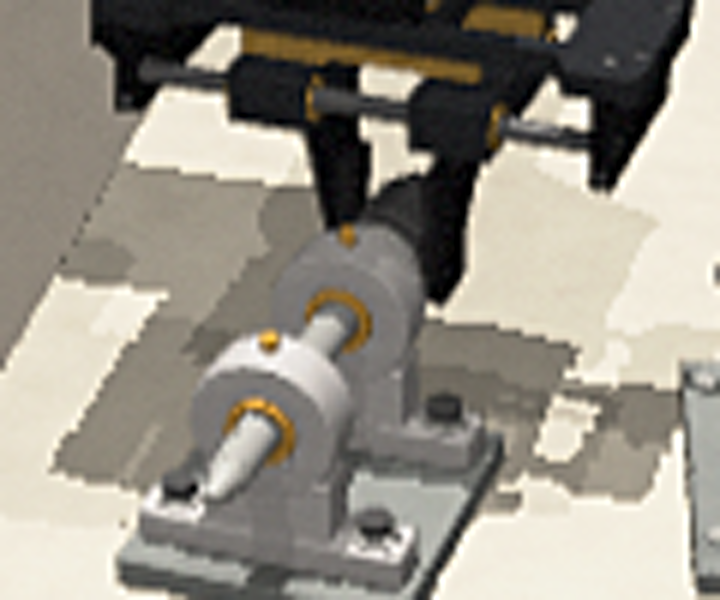

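View pics/scene9.png

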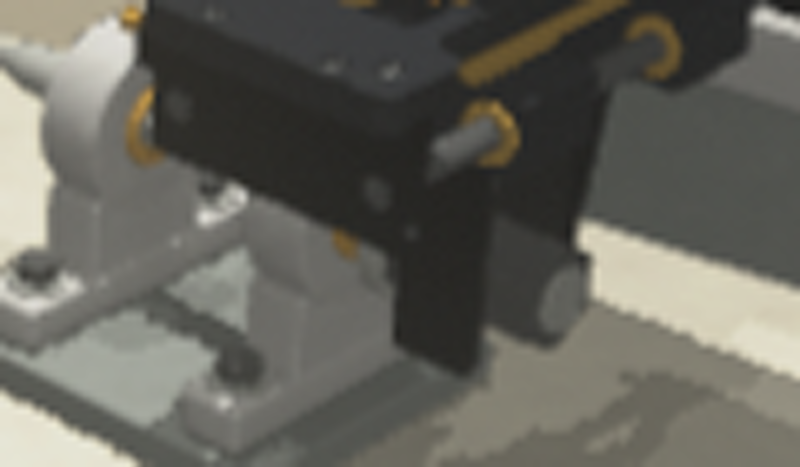

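move_arm --moves '[{"hand": 0, "x": -0.06, "y": 0, "z": 0, "wx": 0, "wy": 0, "wz": 0}, {"hand": 0, "x": -0.06, "y": 0, "z": 0, "wx": 0, "wy": 0, "wz": 0}, {"hand": 0, "x": -0.06, "y": 0, "z": 0, "wx": 0, "wy": 0, "wz": 0}, {"hand": 0, "x": -0.06, "y": 0, "z": 0, "wx": 0, "wy": 0, "wz": 0}, {"hand": 0, "x": 0, "y": 0, "z": 0, "wx": 0, "wy": 0, "wz": 0}]'

```text
time_s: 13.95
position: [0.4453, 0.0914, 0.047]
tcp_rot: [[0.1, 0.995, -0.0], [0.995, -0.1, 0.0], [0.0, -0.0, -1.0]]
force: [-1.0, 0.1, -1.5]
opening: 0.295
```

move_arm --moves '[{"hand": 0, "x": -0.03, "y": 0, "z": 0, "wx": 0, "wy": 0, "wz": 0}, {"hand": 0, "x": -0.03, "y": 0, "z": 0, "wx": 0, "wy": 0, "wz": 0}, {"hand": 0, "x": 0, "y": 0, "z": 0, "wx": 0, "wy": 0, "wz": 0}]'

```text
time_s: 14.25
position: [0.4452, 0.09, 0.0471]
tcp_rot: [[0.1, 0.995, 0.0], [0.995, -0.1, -0.0], [-0.0, 0.0, -1.0]]
force: [-0.5, 0.6, -2.1]
opening: 0.297
```

move_arm --moves '[{"hand": 0, "x": -0.03, "y": 0, "z": 0, "wx": 0, "wy": 0, "wz": 0}, {"hand": 0, "x": -0.03, "y": 0, "z": 0, "wx": 0, "wy": 0, "wz": 0}, {"hand": 0, "x": 0, "y": 0, "z": 0, "wx": 0, "wy": 0, "wz": 0}]'

```text
time_s: 14.55
position: [0.445, 0.0886, 0.047]
tcp_rot: [[0.1, 0.995, -0.0], [0.995, -0.1, 0.0], [0.0, -0.0, -1.0]]
force: [0.3, 0.4, -0.6]
opening: 0.293
```

move_arm --moves '[{"hand": 0, "x": -0.03, "y": 0, "z": 0, "wx": 0, "wy": 0, "wz": 0}, {"hand": 0, "x": -0.03, "y": 0, "z": 0, "wx": 0, "wy": 0, "wz": 0}, {"hand": 0, "x": 0, "y": 0, "z": 0, "wx": 0, "wy": 0, "wz": 0}]'

```text
time_s: 14.85
position: [0.445, 0.0885, 0.047]
tcp_rot: [[0.102, 0.995, 0.001], [0.995, -0.102, 0.002], [0.002, 0.0, -1.0]]
force: [0.7, 9.7, -1.7]
opening: 0.296
```

```bash
python3 -c "
from look import *
look(10,dict(scene=(340,460,210,280),side=(230,350,160,260)))"
```

```text
14.85 [0.445  0.0885 0.047 ] [[0.1018, 0.9948, 0.0007], [0.9948, -0.1018, 0.002], [0.002, 0.0005, -1.0]] [ 0.69  9.72 -1.73]
```

View pics/side10.png

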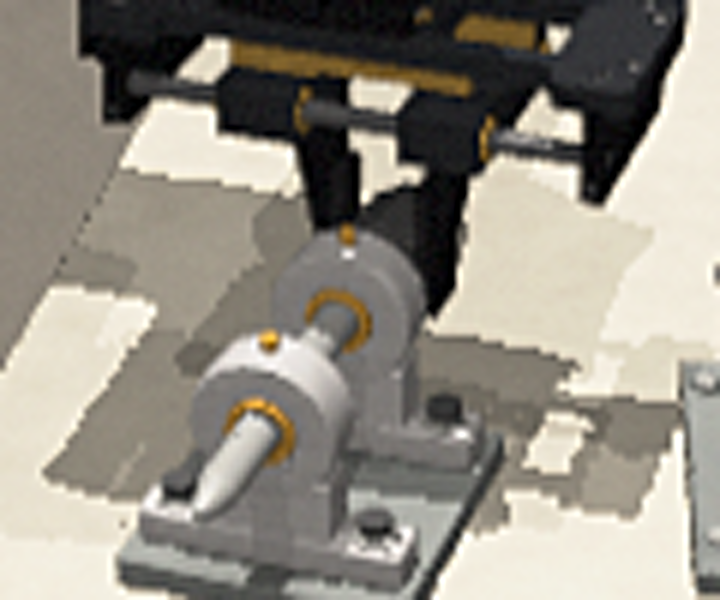

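View pics/scene10.png

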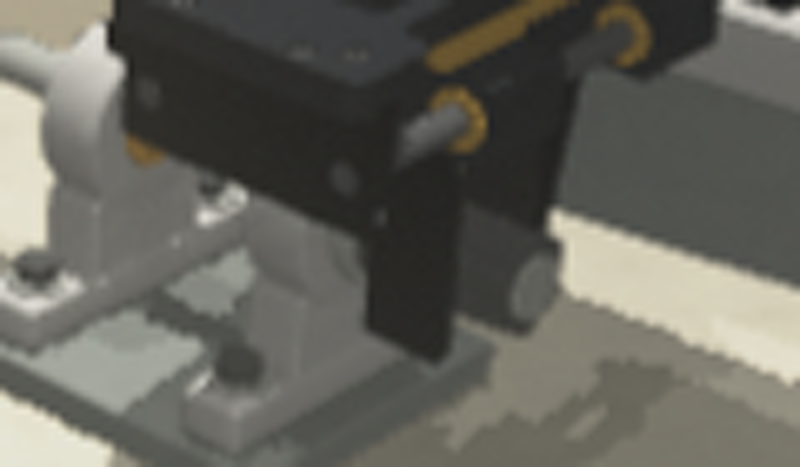

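Contact of 9.7 N at seat y ≈ 0.0606, which agrees with the measured mouth (~0.060). I'll press a little more, lower onto the bore bottom, then open.

move_arm --moves '[{"hand": 0, "x": -0.03, "y": 0, "z": 0.02, "wx": 0, "wy": 0, "wz": 0}, {"hand": 0, "x": 0, "y": 0, "z": 0.02, "wx": 0, "wy": 0, "wz": 0}, {"hand": 0, "x": 0, "y": 0, "z": 0, "wx": 0, "wy": 0, "wz": 0}]'

```text
time_s: 15.25
position: [0.4451, 0.0884, 0.0465]
tcp_rot: [[0.102, 0.995, 0.001], [0.995, -0.102, 0.003], [0.003, 0.001, -1.0]]
force: [1.8, 13.0, 3.3]
opening: 0.293
```

move_arm --moves '[{"hand": 30, "x": 0, "y": 0, "z": 0, "wx": 0, "wy": 0, "wz": 0}, {"hand": 50, "x": 0, "y": 0, "z": 0, "wx": 0, "wy": 0, "wz": 0}, {"hand": 60, "x": 0, "y": 0, "z": 0, "wx": 0, "wy": 0, "wz": 0}, {"hand": 60, "x": 0, "y": 0, "z": 0, "wx": 0, "wy": 0, "wz": 0}, {"hand": 60, "x": 0, "y": 0, "z": 0, "wx": 0, "wy": 0, "wz": 0}, {"hand": 60, "x": 0, "y": 0, "z": 0, "wx": 0, "wy": 0, "wz": 0}]'

```text
time_s: 15.85
position: [0.4448, 0.0862, 0.046]
tcp_rot: [[0.101, 0.995, -0.0], [0.995, -0.101, -0.0], [-0.0, -0.0, -1.0]]
force: [-0.5, 0.2, -0.1]
opening: 0.663
```

```bash
python3 -c "
from look import *
look(11,dict(scene=(340,460,210,280),side=(230,350,160,260)))"
```

```text
15.85 [0.4448 0.0862 0.046 ] [[0.1005, 0.9949, -0.0001], [0.9949, -0.1005, -0.0], [-0.0001, -0.0001, -1.0]] [-0.52  0.18 -0.08]
```

View pics/scene11.png

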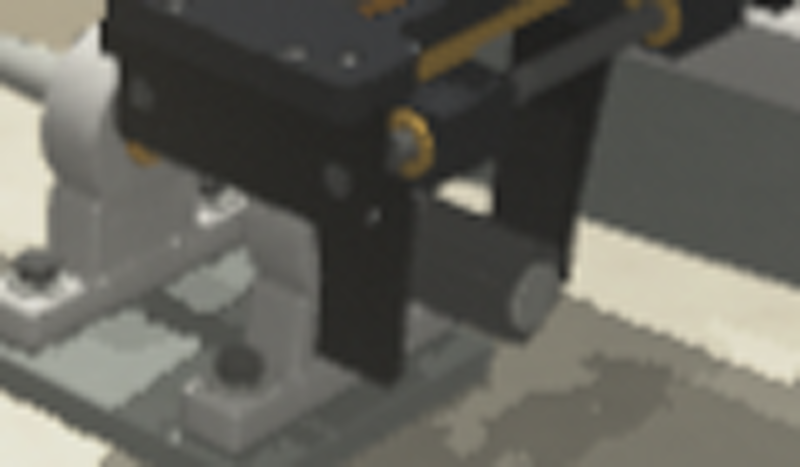

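move_arm --moves '[{"hand": 60, "x": 0, "y": 0, "z": -0.2, "wx": 0, "wy": 0, "wz": 0}, {"hand": 60, "x": 0, "y": 0, "z": -0.4, "wx": 0, "wy": 0, "wz": 0}, {"hand": 60, "x": 0, "y": 0, "z": -0.6, "wx": 0, "wy": 0, "wz": 0}, {"hand": 60, "x": 0, "y": 0, "z": -0.8, "wx": 0, "wy": 0, "wz": 0}, {"hand": 60, "x": 0, "y": 0, "z": -0.9, "wx": 0, "wy": 0, "wz": 0}, {"hand": 60, "x": 0, "y": 0, "z": -0.9, "wx": 0, "wy": 0, "wz": 0}, {"hand": 60, "x": 0.4, "y": 0, "z": -0.9, "wx": 0, "wy": 0, "wz": 0}, {"hand": 60, "x": 0.8, "y": 0, "z": -0.8, "wx": 0, "wy": 0, "wz": 0}, {"hand": 60, "x": 0.8, "y": 0, "z": -0.5, "wx": 0, "wy": 0, "wz": 0}, {"hand": 60, "x": 0.8, "y": 0, "z": 0, "wx": 0, "wy": 0, "wz": 0}, {"hand": 60, "x": 0.4, "y": 0, "z": 0, "wx": 0, "wy": 0, "wz": 0}, {"hand": 60, "x": 0, "y": 0, "z": 0, "wx": 0, "wy": 0, "wz": 0}, {"hand": 60, "x": 0, "y": 0, "z": 0, "wx": 0, "wy": 0, "wz": 0}]'

```text
time_s: 17.25
position: [0.4522, 0.1656, 0.1959]
tcp_rot: [[0.1, 0.995, -0.001], [0.995, -0.1, -0.001], [-0.001, -0.001, -1.0]]
force: [0.2, -0.2, -0.3]
opening: 0.687
```

```bash
python3 -c "
from look import *
look(12,dict(scene=(340,460,200,290),side=(230,350,160,260)))
wcap=__import__('cap').wcap;wcap('w12')"
```

```text
17.25 [0.4522 0.1656 0.1959] [[0.0996, 0.995, -0.001], [0.995, -0.0996, -0.0006], [-0.0007, -0.001, -1.0]] [ 0.21 -0.23 -0.28]
17.35 [0.4523 0.1653 0.1957] [[0.1008, 0.9949, -0.0013], [0.9949, -0.1008, -0.0005], [-0.0006, -0.0013, -1.0]] [  6.8  21.5 103.9  -0.   54.7  12.6] [0.3  0.8  0.53]
```

View pics/scene12.png

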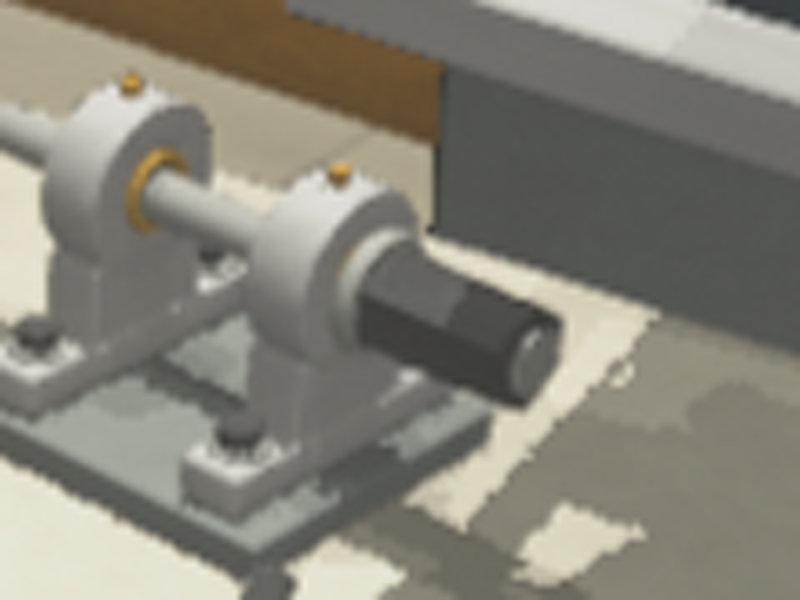

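View pics/side12.png

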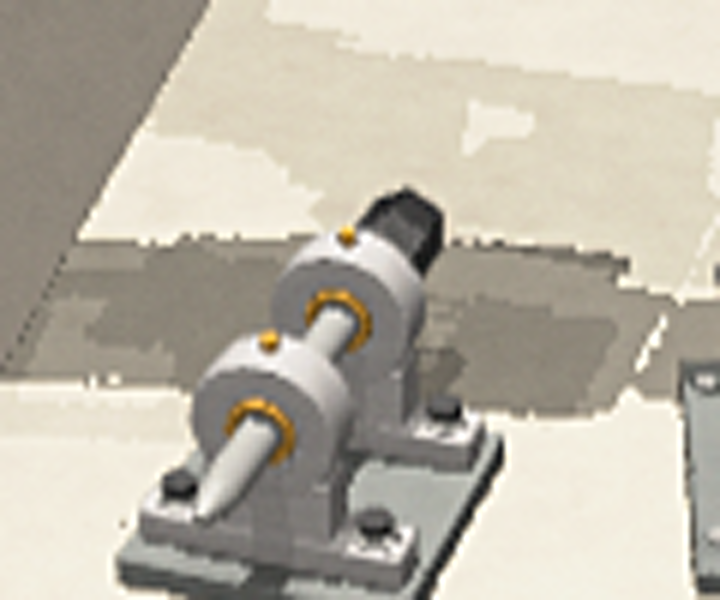

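View pics/w12.png

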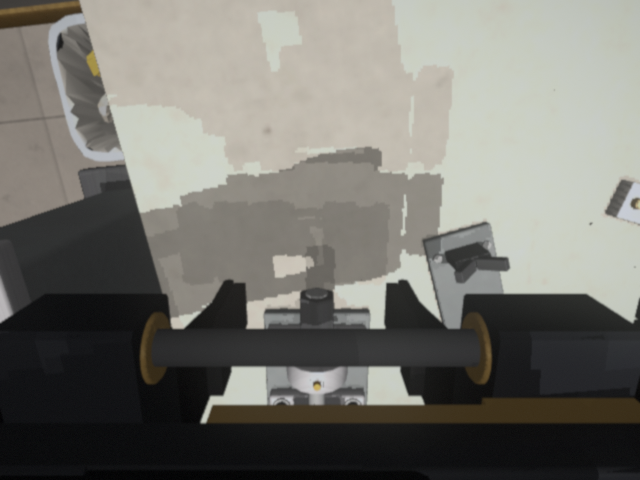

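The scene zoom shows a sliver of brass left of the collar, around (350,262). I'll check for a gap from straight above before handing in.

move_arm --moves '[{"hand": 60, "x": -0.5, "y": 0, "z": 0, "wx": 0, "wy": 0, "wz": 0}, {"hand": 60, "x": -0.9, "y": 0, "z": 0, "wx": 0, "wy": 0, "wz": 0}, {"hand": 60, "x": -0.9, "y": 0, "z": 0.2, "wx": 0, "wy": 0, "wz": 0}, {"hand": 60, "x": -0.9, "y": 0, "z": 0.4, "wx": 0, "wy": 0, "wz": 0}, {"hand": 60, "x": -0.9, "y": 0, "z": 0.4, "wx": 0, "wy": 0, "wz": 0}, {"hand": 60, "x": -0.9, "y": 0, "z": 0.4, "wx": 0, "wy": 0, "wz": 0}, {"hand": 60, "x": -0.7, "y": 0, "z": 0.2, "wx": 0, "wy": 0, "wz": 0}, {"hand": 60, "x": -0.3, "y": 0, "z": 0, "wx": 0, "wy": 0, "wz": 0}, {"hand": 60, "x": 0, "y": 0, "z": 0, "wx": 0, "wy": 0, "wz": 0}, {"hand": 60, "x": 0, "y": 0, "z": 0, "wx": 0, "wy": 0, "wz": 0}]'

```text
time_s: 18.4
position: [0.4378, 0.0166, 0.1563]
tcp_rot: [[0.101, 0.995, 0.0], [0.995, -0.101, 0.0], [0.0, 0.0, -1.0]]
force: [0.3, -0.1, -0.3]
opening: 0.686
```

```bash
python3 - <<'E'
from cap import *
c=wcap('w13')
cv2.imwrite("pics/w13z.png",cv2.resize(c["image"][80:280,240:400,::-1],None,fx=3,fy=3,interpolation=cv2.INTER_CUBIC))
P=pts(c,c["T"])
for v in range(90,230,5): print(v,P[v,316].round(4),c["image"][v,316])
E
```

```text
18.4 [0.4378 0.0166 0.1563] [[0.1009, 0.9949, 0.0005], [0.9949, -0.1009, 0.0001], [0.0002, 0.0005, -1.0]] [-12.5  22.4 112.1   0.   45.5  -6.7] [ 0.3  -0.07 -0.26]
90 [0.4474 0.1092 0.0786] [91 90 90]
95 [0.4472 0.1066 0.0784] [91 90 89]
100 [0.4469 0.104  0.0784] [91 90 89]
105 [0.4466 0.1014 0.0771] [91 90 90]
110 [0.4464 0.0987 0.0778] [91 91 91]
115 [0.4461 0.096  0.0771] [92 91 91]
120 [0.4458 0.0933 0.0786] [91 91 91]
125 [0.4455 0.0906 0.0781] [89 89 89]
130 [0.4453 0.0879 0.0777] [90 90 90]
135 [0.445  0.0851 0.0778] [90 90 90]
140 [0.4447 0.0823 0.0769] [89 89 89]
145 [0.4444 0.0796 0.0776] [89 89 89]
150 [0.4441 0.0768 0.0778] [88 88 88]
155 [0.4439 0.0741 0.0791] [88 89 89]
160 [0.4436 0.0711 0.078 ] [74 74 75]
165 [0.4433 0.0682 0.0774] [70 69 69]
170 [0.443  0.0657 0.0805] [118 117 116]
175 [0.4427 0.0627 0.0799] [107 104 101]
180 [0.4424 0.0594 0.0766] [100  89  76]
185 [0.4423 0.0584 0.0895] [128 126 127]
190 [0.442  0.0555 0.0894] [130 128 129]
195 [0.4417 0.0525 0.0885] [117 110 104]
200 [0.4415 0.0512 0.0967] [158 132  77]
205 [0.4412 0.0481 0.0947] [133 106  68]
210 [0.4408 0.0439 0.0888] [124 123 124]
215 [0.4405 0.0411 0.0889] [118 116 117]
220 [0.4398 0.0338 0.0708] [108 109 108]
225 [0.4395 0.0306 0.0708] [106 105 105]
```

View pics/w13z.png

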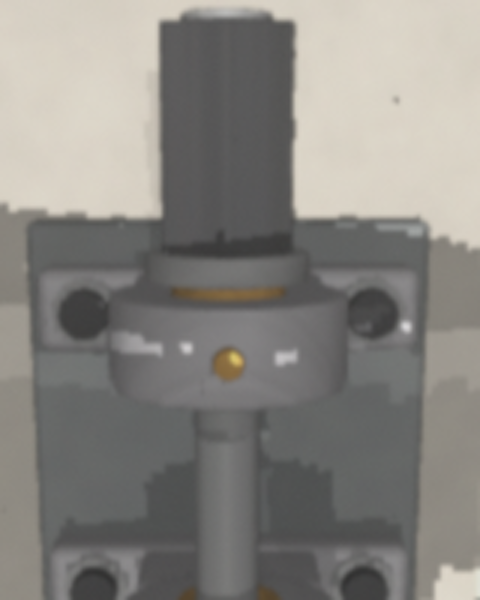

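The top view shows the collar's front edge directly on the protruding brass rim (zoom row ~288), with no rod visible between them. Next is a check of the bottle and the overall scene.

```bash
python3 -c "
from look import *
look(14,dict(side=(0,640,0,480)))
a=pickle.load(open('pics/side10.pkl','rb'))['image'].astype(int);b=pickle.load(open('pics/side12.pkl','rb'))['image'].astype(int);c=pickle.load(open('pics/side14.pkl','rb'))['image'].astype(int)
for x,y in((a,b),(b,c)): print(abs(x-y)[225:250,255:285].max(-1).max(), abs(x-y)[225:250,255:285].mean())
"
```

```text
18.45 [0.4379 0.017  0.1564] [[0.1001, 0.995, 0.0006], [0.995, -0.1001, 0.0001], [0.0001, 0.0006, -1.0]] [-0.73 -0.63  0.46]
116 19.396
138 24.30311111111111
```

View pics/side14.png

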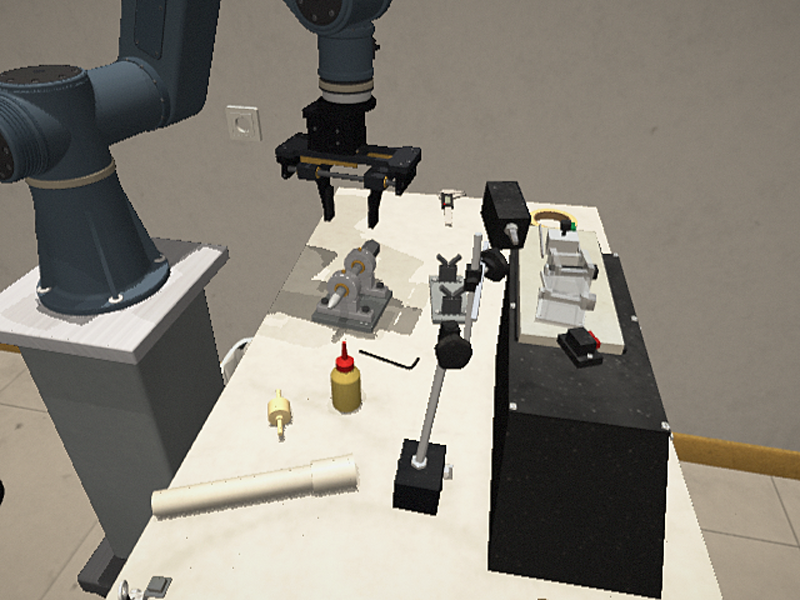

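```bash
python3 -c "
from rig import order
print(order.hand_in())"
```

```text
the job is handed in; nothing more can be done
None
```

The spindle is through both bearings with its collar against the first one, released, and the job is handed in at about 18.5 s of the 48 s allowed. I gripped it by the hexagonal grip, lifted it out of the rest, turned it to line up with the bores, and pushed it in nose first from the left.

- **Insertion:** forces stayed within about 2 N until the collar met the bush, at seat y ≈ 0.0606 m against about 0.060 m measured for the mouth. I pressed to 13 N before opening the fingers.
- **Seating:** the scene view after release showed a sliver of brass beside the collar. A closer look from above showed the collar directly on the bush's protruding rim, with no visible gap at about 0.6 mm per pixel.
- **Nose:** it comes out beyond the second bearing in the side view, and looked to be in the same place before and after release.
- **Surroundings:** the bottle is upright, the hand is well clear, and tool forces are near zero.
- **Failed check:** a pixel comparison of the nose area before and after release was inconclusive. The shadows and lighting had changed between the pictures, so I judged the nose position by eye.

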